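Build a moulded lens stack in its cradle and run it under the viewing head

TASK

Build the lens stack in the cradle of the inspection slide from the parts on the sloping rack, in this order: the tall plain spacer flat on the seat, then the domed lens blank with its dome up, then the toothed retaining ring on top with its teeth up, each lowered fully home and let go before the next is added; lower them in gently, do not drop them. Then push the carriage, with the stack sitting level in it, along its rails until it is fully home against its stop under the viewing head. Leave the notebook, the jar and the moulded sprue as they are.

Things in the scene. Friction and masses are not known exactly. Their poses are not given: they have to be found in the camera images.
- spacer_center (a point): Spacer: plain tall grey plastic ring, outer diameter 50, bore 24, height 20, 35 g. The point is its centre, half-way up (10 above its underside); z is its axis, upward. It starts on one of the rack's three rests, its axis leaning 30 degrees from vertical.
- lens_center (a point): Lens blank: white plastic disc, diameter 50, rim 10 high, a low dome (diameter 32 at its foot) rising 4 above the rim; 25 g. The point is on its axis, half-way up the rim (5 above the flat underside); z is its axis, towards the dome. It starts dome up on one of the rack's rests, leaning 30 degrees.
- ring_center (a point): Retaining ring: low grey plastic ring, outer diameter 50, bore 40, height 10, with four blunt teeth (10 long) standing 6 higher on its upper face; 20 g. The point is on its axis, 5 above its underside; z is its axis, towards the teeth. It starts teeth up on one of the rack's rests, leaning 30 degrees.
- rack: Fixed sloping white rack, 275 wide. Origin on the table under the middle rest; z up; y level, along the row of three rests (90 apart; which part is on which varies). The slope leans 30 degrees and faces the rack's -x (towards the robot): its upward normal is (-0.5, 0, 0.866) in rack axes.
- rest (a point): Middle of the top of the rack's middle rest, 70 above the table (axes as the rack). Each rest is 26 wide along y, 36 along the slope, and stands 12 above the rack's plate, so fingers that close along y reach round the part on it. Two pins (diameter 6, standing 6 above the rest) stop the part on its downhill side.
- rack_handle (a point): Middle of the rack's steel carrying handle: level bar, diameter 10, along rack y over the whole row, 160 above the table, 25 towards rack +x from the middle of the rests. It bars the way from straight above: come in and go out square to the slope, and be 100 clear of the rest before turning or moving off.
- seat (a point): Centre of the top of the cradle's seat on the carriage, 42 above the table; z up, y along the rails. Seated, the undersides of spacer, lens and ring are 0, 20 and 30 above it. The seat is 32 wide along x and stands 12 above the carriage's deck. Parts have 2 play along y, 3.5 along x: fingertips reaching below the underside of the part they hold may catch on the part beneath.
- cradle_mouth (a point): Centre of the cradle's mouth, 48 above the seat. Two facing curved walls (inner diameter 54, on the +y and -y sides, 5 thick) stand 38 above the seat and then flare outwards for 10 more. Between them the cradle is open, 35 wide, on its +x and -x sides, for fingers that close along x (axes as the seat's).
- push_plate (a point): Middle of the outer (+y) face of the carriage's black push plate, 58 above the table. The plate is upright, 44 wide along x, 10 thick, its top 76 above the table; this face is 90 from the seat's centre. Push it towards -y (axes as the seat's).
- carriage (a joint): Carriage travel along its rails towards the seat's -y, in m: 0 at the loading end, 0.13 at its stop, with the cradle right under the viewing head. Starts between 0 and 0.025, stays where left; about 2 N moves it.
- head (a point): Middle of the lower face of the viewing head's black barrel (diameter 40), 122 above the table. The head is a fixed bridge over the rails, 194 long along x, 44 wide along y, its top 204 above the table.
- notebook: Bystander: loose notebook, 150 x 210 x 12, with a pen fixed on it. Origin at the centre of its underside.
- jar: Bystander: loose clear jar with a white cap, diameter 64, height 85. Origin at the centre of its underside.
- sprue: Bystander: loose small grey moulding (two discs of diameter 28 on a bar with an upright stub, 100 long, 42 high). Origin at the centre of its underside.
- spacer: The spacer's body; origin at the centre of its underside, 10 below the point above.
- lens: The lens blank's body; origin at the centre of its underside.
- ring: The retaining ring's body; origin at the centre of its underside.
Not all that is in view belongs to the job. What is shaped like the lens but turquoise is not meant. What is shaped like the spacer but turquoise is not meant.

How it is judged:
By the outcome, as a careful person would: the job done as asked, in the order asked, and still so for the second after the job is handed in, with the robot touching nothing.
It also fails if it takes over 72 s, if anything falls off the work surface, if the arm or the gripper's body presses on something with over 40 N, if the wrist force passes 120 N, or if a joint passes its speed limit or range.

ROBOT

A 6-joint arm with a two-finger parallel gripper is mounted at the origin on the work surface. World frame = base frame: x ahead of the robot, y to its left, z up, the work surface at z = 0. Lengths are in m, angles in rad, forces in N, time in s.
With the tool pointing down it reaches from about 0.375 to 0.9 m from the base axis. Payload 3.1 kg.
Tool frame: the origin (TCP) lies at the very end of the fingers, on their centre line; the grasp point (between the pads) lies 19 mm behind it (grip_depth is the distance from the TCP to the grasp point, in m); z points along the fingers, y is the line along which they close (so a half turn about z gives the same grasp; the last joint's range is limited). The gripper opens to 85 mm and grips with 20 to 120 N. Pads are 22 mm wide; open, the fingers measure 114 mm over their backs; the gripper's body (76 mm by 85 mm) begins 54 mm behind the grasp point. The pads swing forward as they close: fully open they stand 13 mm farther back than shut.
Start: joints at [1.018, 0.527, 1.433, -0, 1.181, -0.178], TCP at [0.228, 0.582, 0.231] pointing down, gripper open.
Joint ranges: [-3.08, 3.08], [-0.75, 2.2], [0.22, 2.44], [-1.43, 4.57], [0, 2.65], [-2.85, 2.85]. Speed limits (rad/s): [2.79, 2.79, 3.14, 3.14, 3.14, 3.14].

INTERFACE

Orientations are given as a unit quaternion [x, y, z, w].
In Python, from station import * gives the robot as it stands.
- The arm moves only by the tool apply_moves, never from a script. Its argument "plan" is a list of rows, each a list of 7 numbers: the shift along the tool's x, y, z in m, then the turn, a rotation vector about the tool's x, y, z in rad, then the gripper command: -1 is fully open, 1 is shut, values between are in proportion. In form: [[dx, dy, dz, wx, wy, wz, jaw], ...]. A call has 1 to 8 rows; each row shifts and turns the commanded pose from where the row before left it, along the tool's axes as they then stand; what a row does not reach is not made up. A row lasts 1/8 s, in which the tool goes at most 62.5 mm and 10.7 degrees, less where a joint would pass 70% of its speed; a pose out of reach is approached as far as the arm can. A call is refused whole if a number of a shift passes 0.0625 or a number of a turn 0.188, either way. A call with a gripper value outside its range is refused whole. The fingers move at their own pace and stop on an object; "force" is the grip in N (left out, the last holds). Time passes only in rows, so rows that do not move let the fingers close. It gives the time, the measured TCP pose, the force, the opening and the grip force at its end, in the units of the state.
- sense(): the state, without advancing time (a new reading comes with each control period).
- snapshot(name): name is "scene" or "top"; returns the picture (384x512x3 uint8, red, green, blue); there is no depth.
- calibration(name): a dict with "camera_matrix" (3x3 intrinsics, pixels), "R" (3x3) and "t" (3): a world point X has camera coordinates R X + t. Camera axes: x right, y down, z forward; pixel columns grow to the right and rows downward; lengths in m; the calibration is good to about 2 mm. A picture is of the moment at which its call begins. calibration takes no time and is no camera call.
- sign_off(): hands the job in; it is judged then, once.
The state is a dict: "t": time; "q": joint angles; "qd": joint speeds; "tau": joint torques, N m; "tcp_pos": TCP position; "tool_rot": TCP orientation; "force": force on the tool from outside, world axes, zero at the start; "ft_torque": the same for the moment, N m; "finger_gap": opening from 0.0 (shut) to 1.0 (fully open); "gripper_force": force on a finger pad.
Only numpy, scipy, OpenCV 4.12 (cv2) and the standard library are available. Lean on these libraries where they do the work, as an engineer would, in place of code of your own. Each camera call takes 0.05 s, during which the arm holds its last target. There are 200 camera calls.

## Working session

There is one attempt and no reset: what is moved stays moved. The work goes in short steps, Python scripts to look and compute and a tool call to move; the robot and the scene stay as the last step left them, time stands still between calls to the robot, and variables do not carry over. Pictures are saved under pics/ and viewed, at most 10 in all, crops included, and the job is handed in when it is done.

Besides the shell and the picture viewer there is one more tool, called after ">>>" as name([rows], argument=value, ...), one row to a line, values as JSON. apply_moves: Moves the arm, as the interface text tells. Its arguments: {"type":"object","properties":{"plan":{"type":"array"},"force":{"type":"number"}},"required":["plan"]}

```bash
ls; mkdir -p pics
python3 - <<'E'
from station import *
import cv2,numpy as np
s=sense();print(s)
for n in("scene","top"):
    im=snapshot(n);cv2.imwrite(f"pics/{n}0.png",cv2.resize(im[:,:,::-1],None,fx=1.5,fy=1.5,interpolation=cv2.INTER_CUBIC))
    cv2.imwrite(f"pics/raw_{n}0.png",im[:,:,::-1])
    c=calibration(n);print(n,c, -c["R"].T@c["t"])
E
```

```text
pics
{'t': 0.0, 'q': array([ 1.01849322e+00,  5.28428744e-01,  1.43392810e+00,  3.47585495e-05,
        1.18141234e+00, -1.78487873e-01]), 'qd': array([ 0.00097841, -0.0007659 , -0.00063752, -0.00087206,  0.00115205,
       -0.00029822]), 'tau': array([-7.40688647e-04, -4.42363715e+01, -1.78021646e+01, -1.97374256e-04,
        8.63154331e-03, -1.12284607e-05]), 'tcp_pos': array([0.2277982 , 0.58122323, 0.23034842]), 'tool_rot': array([ 1.85827653e-01,  9.82581752e-01, -1.01067804e-03, -4.03867617e-04]), 'force': array([0.4186297 , 0.17978087, 0.38323255]), 'ft_torque': array([ 0.05923401, -0.00979609,  0.0200148 ]), 'gripper_force': 0.0, 'finger_gap': 0.9978410902723965}
scene {'camera_matrix': array([[403.7245062 ,   0.        , 252.59225608],
       [  0.        , 403.7245062 , 193.27689173],
       [  0.        ,   0.        ,   1.        ]]), 'R': array([[-0.38594523,  0.92249589, -0.00689981],
       [ 0.6184392 ,  0.25317257, -0.7439332 ],
       [-0.68452848, -0.29138459, -0.66821836]]), 't': array([ 0.24301241, -0.29285306,  1.45758267])} [1.27265814 0.27468155 0.75779713]
top {'camera_matrix': array([[369.41949373,   0.        , 259.66121474],
       [  0.        , 369.41949373, 191.9885696 ],
       [  0.        ,   0.        ,   1.        ]]), 'R': array([[-0.02643108, -0.99964735, -0.00256536],
       [-0.98391263,  0.02646845, -0.17667866],
       [ 0.17668425, -0.00214572, -0.98426524]]), 't': array([0.01017686, 0.60687531, 0.90318375])} [ 0.43780293 -0.0039518   0.9962204 ]
```

View pics/scene0.png

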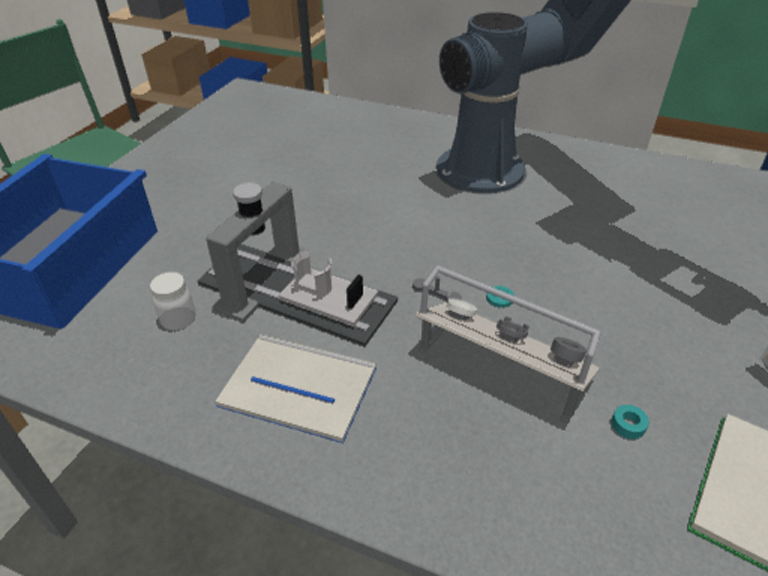

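View pics/top0.png

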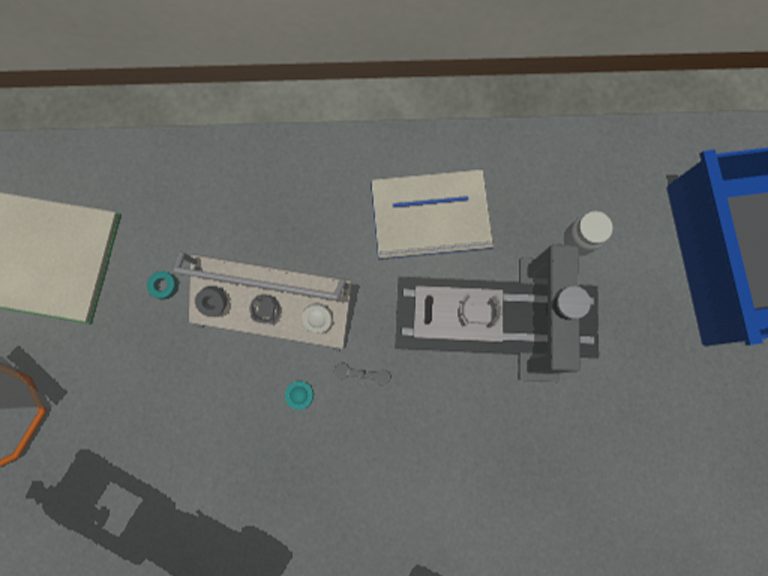

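The scene picture shows the rack at right of centre, with lens, ring and spacer running from left to right. The slide is at centre-left, with the black push plate near (355,292). In the top view (1.5x scale), the spacer is at (212,300), the ring at (265,308) and the lens at (317,318). The cradle is at (479,311) and the plate at (428,310). I'll take close crops to measure from.

Run:
```python
import cv2,numpy as np
a=cv2.imread("pics/raw_top0.png");b=cv2.imread("pics/raw_scene0.png")
def crop(im,x,y,w,h,s):
    c=cv2.resize(im[y:y+h,x:x+w],None,fx=s,fy=s,interpolation=cv2.INTER_CUBIC)
    c=np.clip(c*1.3,0,255).astype(np.uint8)
    for k in range(0,w,10):
        cv2.line(c,(k*s,0),(k*s,4 if (x+k)%50 else 12),(0,0,255),1)
        if k%20==0: cv2.putText(c,str(x+k),(k*s,22),0,.33,(0,0,255),1)
    for k in range(0,h,10):
        cv2.line(c,(0,k*s),(4,k*s),(0,0,255),1)
        if k%20==0: cv2.putText(c,str(y+k),(6,k*s+4),0,.33,(0,255,255),1)
    return c
t=np.hstack([crop(a,116,165,130,75,3),crop(a,260,160,136,75,3)])
u=np.hstack([crop(b,270,170,130,115,3),crop(b,130,115,136,115,3)])
m=np.vstack([t,u]);print(m.shape);cv2.imwrite("pics/mont.png",m)
```

```text
(570, 798, 3)
```

View pics/mont.png

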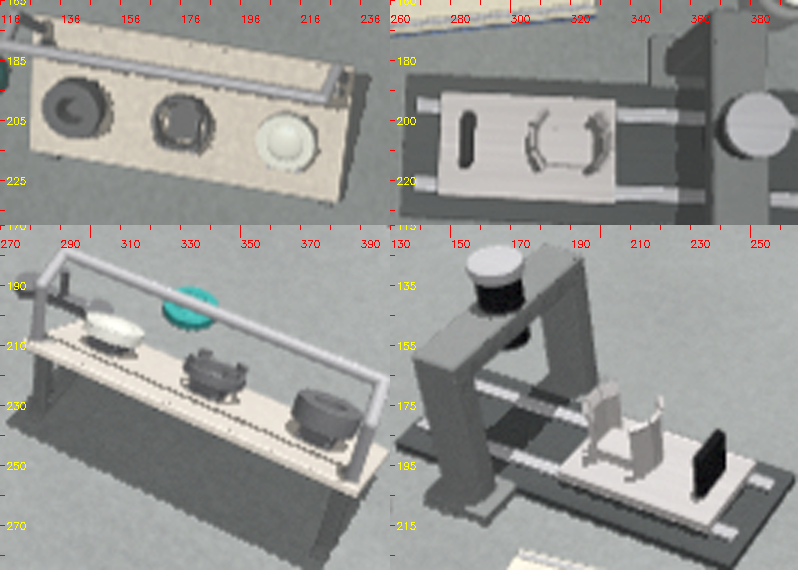

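The crops clearly show spacer (141,201), ring (177,206), lens (212,212), plate (286,202) and cradle (320,206), in raw top-view pixels. Next I'll work out positions from these.

```bash
cat > h.py <<'E'
from station import *
import cv2,numpy as np
def ray(n,u,v,z):
    c=calibration(n);K,R,t=c["camera_matrix"],c["R"],c["t"];o=-R.T@t
    d=R.T@np.linalg.inv(K)@np.array([u,v,1.]);return o+d*(z-o[2])/d[2]
def proj(n,X):
    c=calibration(n);p=c["camera_matrix"]@(c["R"]@np.array(X,float)+c["t"]);return p[:2]/p[2]
def blobs(m,off,amin=20):
    cs,_=cv2.findContours(m.astype(np.uint8),cv2.RETR_EXTERNAL,cv2.CHAIN_APPROX_NONE)
    return [(cv2.contourArea(c),c+np.array(off)) for c in cs if cv2.contourArea(c)>amin]
E
python3 - <<'E'
from h import *
a=cv2.imread("pics/raw_top0.png").astype(int);b=cv2.imread("pics/raw_scene0.png").astype(int)
g=a.mean(2)
print(g[195:222:2,128:228:3].astype(int))
print("sat",(a.max(2)-a.min(2))[206:220:2,196:224:2])
# dark parts on plate
m=(g[190:216,128:192]<112)
for A,c in blobs(m,(128,190)):
    e=cv2.fitEllipse(c) if len(c)>5 else None
    print("dark",A,e,cv2.boundingRect(c), ray("top",*e[0],.0765) if e else 0)
m=(g[192:212,278:296]<70)
for A,c in blobs(m,(278,192),5): print("plate",A,cv2.minAreaRect(c),ray("top",*cv2.minAreaRect(c)[0],.076))
m=(g[185:232,270:340]>140)
for A,c in blobs(m,(270,185),100):
    r=cv2.minAreaRect(c);print("deck",A,r,[ray("top",*p,.03)[:2].round(4) for p in cv2.boxPoints(r)])
gb=b.mean(2)
m=(gb[170:215,220:262]<45)
for A,c in blobs(m,(220,170),5): print("plate scene",A,cv2.minAreaRect(c),cv2.boxPoints(cv2.minAreaRect(c)))
E
```

```text
[[155 131  85  87  87  89  62  67 135 154 153 154 154 151 154 155 143 153
  154 156 127 127 127  99 109 131 145 143 144 128 114 120 118  90]
 [151  90  87  73  75  86  83  58  94 153 154 151 151 157 135  79  78  68
  124 153 153 151 153 154 157 127  90 100 109 131 146 143 128 111]
 [155  84  83  56  86  86  87  57  93 157 151 157 150 158  75  71  84  90
   62 153 154 153 148 149 153 153 149 155 156 123  90 100 102  98]
 [155  84  72  56  87  85  87  58  93 152 153 157 150 120  95  88  87  88
   67  81 154 153 153 150 150 152 149 147 138 154 154 153 130 135]
 [155  86  84  61  77  83  86  57  96 154 153 149 152  92  99  89  87  87
   84  62 157 153 150 151 151 153 130 131 135 120 127 151 153 150]
 [154 108  86  71  65  80  87  57  98 152 154 154 154  88  93  86  88  87
   68  61 148 152 154 150 150 135 162 164 164 156  88 151 148 150]
 [153 159  83  86  88  86  87  92  94 152 155 155 154  92  95  87  87  87
   59  66 148 153 152 152 152 161 163 170 170 164 143 123 150 149]
 [154 152 138  84  85  86  75  95 131 152 149 152 155 101  68  88  86  87
   64  69 149 152 151 150 149 163 160 1
[... 1244 characters left out ...]
44), (18.782133102416992, 21.08372688293457), 110.90008544921875) (166, 196, 22, 20) [0.57315639 0.20371209 0.0765    ]
dark 357.5 ((141.65696716308594, 200.7508544921875), (19.49781608581543, 23.636301040649414), 103.87398529052734) (130, 191, 24, 20) [0.58846695 0.29199523 0.0765    ]
plate 42.5 ((286.0, 204.0), (4.0, 14.0), 0.0) [ 0.57051982 -0.07138222  0.076     ]
deck 1467.5 ((307.98419189453125, 208.8325653076172), (63.49947738647461, 32.77238845825195), 2.726310968399048) [array([ 0.5259, -0.0452]), array([ 0.6128, -0.0523]), array([ 0.6001, -0.2203]), array([ 0.5136, -0.2106])]
plate scene 128.5 ((236.5, 194.5), (21.0, 9.0), 90.0) [[232. 184.]
 [241. 184.]
 [241. 205.]
 [232. 205.]]
```

Run:
```python
from h import *
np.set_printoptions(linewidth=250)
a=cv2.imread("pics/raw_top0.png").astype(int);b=cv2.imread("pics/raw_scene0.png").astype(int)
g=a.mean(2)
ch=((a[:,:,2]-a[:,:,0])*1000/ g).astype(int)
print("chroma spacer");print(ch[189:215:2,126:158:2]);print("chroma ring");print(ch[194:220:2,162:194:2])
m=(ch[198:226,196:228]<85)
for A,c in blobs(m,(196,198)): print("lens",A,cv2.fitEllipse(c),cv2.boundingRect(c))
print("plate");print(g[192:222,280:293].astype(int))
print("cradle");print(g[193:222,300:340].astype(int))
print("deck col",[ (u,g[186:196,u].astype(int),g[222:234,u].astype(int)) for u in (278,295,300)])
print("deck row",g[200,270:282].astype(int),g[222,270:282].astype(int),g[200,330:342].astype(int))
```

```text
chroma spacer
[[ 41 111 113 110 111 118 110 116 116 114 119 114 114 120 107 120]
 [ 41 117 113 110 112  98  13 -16 -14  42  98 100 109 114 114 110]
 [ 77 104 111 114  48 -12 -23 -12 -13   0   0   0 113 116 111 117]
 [ 83 116 115  30 -23 -11 -11 -11   0   0   0   0  81 117 113 116]
 [ 76 112  87 -23 -22 -12   0 -13 -11 -11 -12   0  30 105 114 110]
 [ 82 116  10 -11 -12   0   0 -11 -11   0 -11   0   0  96 107 107]
 [ 88 122  21 -23 -13  18   0   0 -11   0   0   0  18  96 112 110]
 [ 73 116  62 -11 -11   0  16 -12 -12   0 -23 -12  17 103 113 110]
 [114 110 107 -11 -23 -12   0  15   0 -11   0   0  98  91 114 119]
 [106 117 122  74 -24 -23 -22 -11 -22 -11 -11 -15 101 105 109 113]
 [105 116 111 113 101  10 -11 -23 -11 -11 -13  80  94 114 115 118]
 [113 114 108 112 114 114 111  90 108 105  93 114 119 110 105 116]
 [113 112 110 113 111 117 116 121 115 120 116 118 116 117 116 122]]
chroma ring
[[117 116 116 113 110 114 116 116 116 116 116 121 116  56  82  29]
 [112 111 117 112 116 106  86  78  98  97 113 109 117 116 119 116]
 [110 113 121 116  74 -23   0 -11 -11 -14   0 119 112 111 116 112]
 
[... 2532 characters left out ...]
46 145 146 ...  80  80  73]
 ...
 [149 149 148 ...  70  69  69]
 [150 151 150 ...  68  69  69]
 [152 152 152 ...  72  72  68]]
deck col [(278, array([ 72,  73,  72,  71,  98, 137, 153, 152, 150, 148]), array([151, 156, 135,  88,  71,  73,  74,  75,  73,  74,  66,  88])), (295, array([ 72,  70,  72,  72,  66, 120, 150, 149, 149, 146]), array([150, 152, 159, 126,  71,  73,  74,  73,  73,  73,  73,  70])), (300, array([ 75,  70,  72,  72,  69, 101, 138, 149, 149, 146]), array([152, 152, 156, 136,  91,  71,  74,  73,  73,  72,  75,  65]))]
deck row [ 74  74  74  74  74  73  67 149 152 151 150 151] [142 143 156 158 161 131 147 151 151 151 151 151] [105 109 121 137 153  94  99 102 120 124 124 117]
```

```bash
cat >> h.py <<'E'
def cross(p,x0,lvl):   # subpixel crossings
    s=np.sign(p-lvl);i=np.where(s[:-1]*s[1:]<0)[0];return x0+i+(lvl-p[i])/(p[i+1]-p[i])
E
python3 - <<'E'
from h import *
np.set_printoptions(linewidth=300,suppress=True,precision=4)
a=cv2.imread("pics/raw_top0.png").astype(float);b=cv2.imread("pics/raw_scene0.png").astype(float)
g=a.mean(2)
def ch(a):return (a[:,:,2]-a[:,:,0])*1000/a.mean(2)
C=ch(a)
R={}
for n,(x0,y0,x1,y1),th,z in(("spacer",(126,188,158,215),55,.0787),("ring",(162,195,194,220),60,.0745),("lens",(196,198,228,226),85,.0748)):
    m=(C[y0:y1,x0:x1]<th).astype(np.uint8)
    bl=max(blobs(m,(x0,y0)),key=lambda t:t[0]);M=cv2.convexHull(bl[1]);mo=cv2.moments(M);c=(mo['m10']/mo['m00'],mo['m01']/mo['m00'])
    R[n]=ray("top",*c,z);print(n,bl[0],cv2.boundingRect(bl[1]),np.array(c),R[n])
d=R["spacer"]-R["lens"];print("dist",np.linalg.norm(d[:2]),"yaw(y axis)",np.degrees(np.arctan2(-d[0],d[1])))
# scene colour check
B=ch(b)
print("deck edges")
U=[];L=[]
for u in list(range(279,300)):
    t=cross(g[186:194,u],186,110);q=cross(g[222:229,u],222,110)
    if len(t)==1 and len(q)==1:U.append(ray("top",u,t[0],.03)[:2]);L.append(ray("top",u,q[0],.03)[:2])
U=np.array(U);L=np.array(L)
for E in(U,L):
    p=np.polyfit(E[:,1],E[:,0],1);print(p,np.degrees(np.arctan(p[0])))
pm=np.polyfit((U[:,1]+L[:,1])/2,(U[:,0]+L[:,0])/2,1)
# base edges
for v0,v1,s in((180,190,1),(224,240,0)):
    E=[]
    for u in range(270,340):
        t=cross(g[v0:v1,u],v0,90)
        if len(t):E.append(ray("top",u,t[0] if s else t[-1],.012)[:2])
    E=np.array(E);p=np.polyfit(E[:,1],E[:,0],1);r=E[:,0]-np.polyval(p,E[:,1]);k=abs(r)<.003;p=np.polyfit(E[k,1],E[k,0],1);print("base",p,k.sum(),len(k))
pl=ray("top",285.55,205.5,.076);print("plate top centre",pl, "line x",np.polyval(pm,pl[1]))
for v in (200,205,210,215):print(v,cross(g[v,270:281],270,110),cross(g[v,328:342],328,110))
print(g[196:220,302:338:1].astype(int))
E
```

```text
spacer 311.5 (130, 191, 21, 20) [140.4623 200.5039] [0.5888 0.2943 0.0787]
ring 276.5 (167, 197, 20, 20) [176.0947 206.085 ] [0.5729 0.2054 0.0745]
lens 295.0 (201, 202, 21, 21) [211.0441 212.0601] [0.5553 0.1174 0.0748]
dist 0.1800555281708173 yaw(y axis) -10.724172240573035
deck edges
[0.0512 0.617 ] 2.933057303215448
[0.068  0.5266] 3.888791812226539
base [0.0733 0.6381] 70 70
base [0.0738 0.5065] 64 70
plate top centre [ 0.5667 -0.0701  0.076 ] line x 0.5676812004451623
200 [276.5224] [331.0556 334.7288 337.434 ]
205 [276.4581] [330.913  331.1875 333.1765 334.3977]
210 [276.1556] [332.4409 334.4793]
215 [275.5991] [329.4868 334.5914]
[[144 144 144 145 144 145 145 144 137 130 127 145 146 145 145 145 144 145 145 145 145 145 145 144 145 145 146 139 136 140 143 143 148 120 121 121]
 [146 145 145 145 145 145 146 134 129 114 107 136 144 145 144 145 144 144 144 143 144 144 144 145 146 147 126 118 121 131 143 144 148 122 138 141]
 [147 146 146 147 147 148 144 130 117  97 110 137 146 146 144 145 144 144 144 144 145 144 145 146 124 127 103 102 107 126 139 143 147 116 137 141]
 [148 148 148
[... 2374 characters left out ...]
37 116 125 132 122 121 128 129 130 118 126 127 126 127 130 110  76  74  89  97 123 135 142 145 146  84  68  70]
 [149 149 149 150 154 103  73  65 117 131 148 150 150 150 149 149 149 139 137 138 137 140 110  72  70  72  82 101 132 142 145 145 145  83  67  70]
 [149 149 149 149 150 135 109 118 128 147 149 148 148 148 148 147 147 148 148 148 148 150  94  69  70  87 117 127 140 145 145 146 145  84  67  70]
 [148 148 147 148 148 149 141 148 149 147 147 146 146 146 146 146 147 146 146 146 146 148 128 107 117 130 146 148 146 146 145 146 152  86  67  70]
 [148 148 148 148 148 148 147 148 147 146 146 146 146 145 146 146 147 146 146 146 146 147 148 140 147 147 146 146 146 146 145 146 157  87  67  70]]
```

Run:
```python
from h import *
np.set_printoptions(linewidth=300,suppress=True,precision=2)
b=cv2.imread("pics/raw_scene0.png").astype(float);gb=b.mean(2)
y=np.array([.0733,.9973,0]);x=np.array([.9973,-.0733,0]);S=np.array([.5609,-.1548,0])
P=lambda i,j,z:S+x*i+y*j+np.array([0,0,z])
print("plate top corners scene",[proj("scene",P(i,j,.076)) for i in(-.022,.022) for j in(.08,.09)])
print("plate bottom",[proj("scene",P(i,j,.030)) for i in(-.022,.022) for j in(.08,.09)])
for A,c in blobs(gb[170:215,225:262]<75,(225,170),30): print(A,cv2.approxPolyDP(c,1.2,True)[:,0])
print("top cradle walls j, z",[(j,z,proj("top",P(0,j,z))) for j,z in((.027,.08),(.032,.08),(-.027,.08),(-.032,.08),(-.027,.042),(.027,.042),(.032,.03),(.034,.09),(-.034,.09))])
C=(b[:,:,2]-b[:,:,0])*1000/gb
for n,X,box,th in(("spacer",(.5888,.2943,.0787),(362,212,396,250),55),("ring",(.5729,.2054,.0745),(326,205,356,240),60),("lens",(.5553,.1174,.0748),(294,190,322,220),85)):
    x0,y0,x1,y1=box;bl=max(blobs(C[y0:y1,x0:x1]<th,(x0,y0)),key=lambda t:t[0]);h=cv2.convexHull(bl[1]);m=cv2.moments(h)
    print(n,proj("scene",X),m['m10']/m['m00'],m['m01']/m['m00'],cv2.boundingRect(h),bl[0])
```

```text
plate top corners scene [array([239.01, 181.4 ]), array([242.39, 182.51]), array([230.79, 191.42]), array([234.24, 192.59])]
plate bottom [array([239.51, 194.46]), array([242.8 , 195.58]), array([231.55, 204.55]), array([234.9 , 205.73])]
146.5 [[239 183]
 [231 192]
 [232 205]
 [234 205]
 [241 196]
 [241 184]]
top cradle walls j, z [(0.027, 0.08, array([308.8 , 206.19])), (0.032, 0.08, array([306.8, 206.1])), (-0.027, 0.08, array([330.4 , 207.19])), (-0.032, 0.08, array([332.41, 207.28])), (-0.027, 0.042, array([327.69, 209.18])), (0.027, 0.042, array([306.92, 208.22])), (0.032, 0.03, array([304.46, 208.74])), (0.034, 0.09, array([306.49, 205.5 ])), (-0.034, 0.09, array([333.99, 206.77]))]
spacer [378.94 231.72] 379.9384814634936 228.09713453132588 (362, 212, 34, 38) 929.5
ring [341.66 217.79] 341.5158108500145 215.24340005802145 (326, 205, 30, 24) 528.0
lens [308.07 203.29] 307.4915867944622 204.4909478168264 (294, 190, 28, 30) 745.5
```

```bash
cat >> h.py <<'E'
from scipy.spatial.transform import Rotation as Ro
import json
xr=np.array([.9826,-.1857,0]);yr=np.array([.1857,.9826,0]);nr=-.5*xr+np.array([0,0,.866])
xs=np.array([.9973,-.0733,0]);ys=np.array([.0733,.9973,0]);S=np.array([.5609,-.1548,.042])
under={"spacer":np.array([.5888,.2943,.0787])-.010*nr,"ring":np.array([.5729,.2054,.0745])-.005*nr,"lens":np.array([.5553,.1174,.0748])-.005*nr}
def rot(z,y): z=z/np.linalg.norm(z);return Ro.from_matrix(np.stack([np.cross(y,z),y,z],1))
Rrack=rot(-nr,yr);Rseat=rot(np.array([0,0,-1.]),xs)   # tool y along seat +x
def pos(part,h): return under[part]+h*nr      # TCP h along the normal from the underside
def plan(way,jaw,p=None,R=None,dmax=.05,rmax=.165):
    """way: list of (pos,Rotation); prints rows from the measured pose"""
    s=sense()
    if p is None:p,R=np.array(s["tcp_pos"]),Ro.from_quat(s["tool_rot"])
    out=[]
    for P,Q in way:
        n=int(max(1,np.ceil(np.linalg.norm(P-p)/dmax),np.ceil((R.inv()*Q).magnitude()/rmax)))
        p0,R0=p,R;w=(R0.inv()*Q).as_rotvec()
        for k in range(1,n+1):
            Pk=p0+(P-p0)*k/n;Rk=R0*Ro.from_rotvec(w*k/n)
            d=np.round(R.inv().apply(Pk-p),4);r=np.round((R.inv()*Rk).as_rotvec(),3)
            out.append([*d.tolist(),*r.tolist(),jaw]);p=p+R.apply(d);R=R*Ro.from_rotvec(r)
    for i in range(0,len(out),8):print(json.dumps(out[i:i+8]))
def st():
    s=sense();print("t",round(s["t"],2),"tcp",s["tcp_pos"].round(4),"gap",round(s["finger_gap"],3),"F",s["force"].round(2),"grip",round(s["gripper_force"],1),"q",s["q"].round(2))
def err(P,Q):
    s=sense();R=Ro.from_quat(s["tool_rot"]);print("err in tool axes mm",(R.inv().apply(P-s["tcp_pos"])*1000).round(1),"rot",(R.inv()*Q).as_rotvec().round(3))
E
python3 - <<'E'
from h import *
print(pos("spacer",.125),pos("spacer",0))
plan([(pos("spacer",.125),Rrack)],-0.6)
E
```

```text
[0.5323005  0.30497775 0.17829   ] [0.593713  0.2933715 0.07004  ]
[[-0.0427, -0.0162, 0.0058, -0.006, -0.058, -0.02, -0.6], [-0.042, -0.0171, 0.0082, -0.005, -0.058, -0.021, -0.6], [-0.041, -0.0181, 0.0105, -0.006, -0.058, -0.02, -0.6], [-0.04, -0.0189, 0.0127, -0.006, -0.058, -0.02, -0.6], [-0.0389, -0.0197, 0.0149, -0.005, -0.058, -0.02, -0.6], [-0.0375, -0.0207, 0.017, -0.006, -0.058, -0.021, -0.6], [-0.036, -0.0215, 0.019, -0.005, -0.058, -0.02, -0.6], [-0.0344, -0.0223, 0.021, -0.006, -0.059, -0.02, -0.6]]
[[-0.0326, -0.0231, 0.0228, -0.006, -0.058, -0.02, -0.6]]
```

>>> apply_moves([
  [-0.0427,-0.0162,0.0058,-0.006,-0.058,-0.02,-0.6],
  [-0.042,-0.0171,0.0082,-0.005,-0.058,-0.021,-0.6],
  [-0.041,-0.0181,0.0105,-0.006,-0.058,-0.02,-0.6],
  [-0.04,-0.0189,0.0127,-0.006,-0.058,-0.02,-0.6],
  [-0.0389,-0.0197,0.0149,-0.005,-0.058,-0.02,-0.6],
  [-0.0375,-0.0207,0.017,-0.006,-0.058,-0.021,-0.6],
  [-0.036,-0.0215,0.019,-0.005,-0.058,-0.02,-0.6],
  [-0.0344,-0.0223,0.021,-0.006,-0.059,-0.02,-0.6],
])

```text
t: 1.1
tcp_pos: [0.4997, 0.3353, 0.1844]
tool_rot: [0.101, 0.968, -0.021, 0.231]
force: [0.1, 0.7, 0.2]
finger_gap: 0.799
gripper_force: 0.0
```

>>> apply_moves([
  [-0.0326,-0.0231,0.0228,-0.006,-0.058,-0.02,-0.6],
  [0,0,0,0,0,0,-0.6],
])

```text
t: 1.35
tcp_pos: [0.5331, 0.303, 0.1775]
tool_rot: [0.092, 0.962, -0.025, 0.257]
force: [0.1, 0.3, 0.2]
finger_gap: 0.8
gripper_force: 0.0
```

Run:
```python
from h import *
st();err(pos("spacer",.125),Rrack)
for n in("scene","top"):
    im=snapshot(n)[:,:,::-1];cv2.imwrite(f"pics/raw_{n}1.png",im)
    if n=="scene":A=cv2.resize(im[110:290,250:430],None,fx=2.2,fy=2.2)
    else:B=cv2.resize(im[130:310,90:270],None,fx=2.2,fy=2.2)
cv2.imwrite("pics/m1.png",np.hstack([A,B]))
```

```text
t 1.35 tcp [0.5331 0.303  0.1775] gap 0.8 F [0.14 0.32 0.25] grip 0.0 q [ 0.49  0.52  1.81 -0.71  0.5  -0.32]
err in tool axes mm [ 0.6  1.8 -1.3] rot [-0.002 -0.001 -0.003]
```

View pics/m1.png

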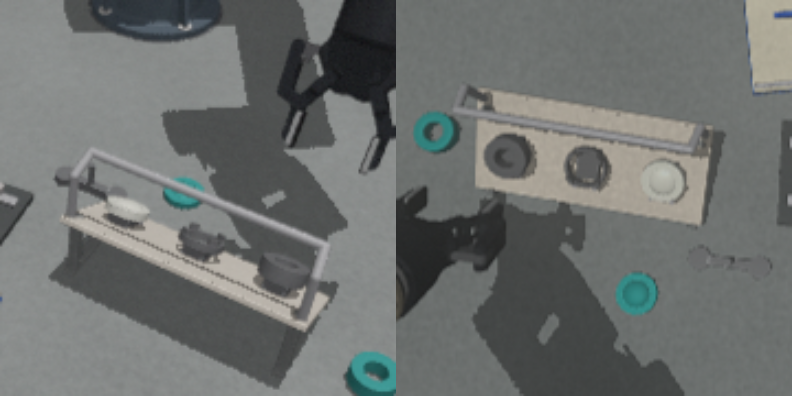

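The two crops show the open gripper short of the rack. I'll check the fingertip pixels against the reported TCP.

Run:
```python
from h import *
s=sense();R=Ro.from_quat(s["tool_rot"])
for y in(-.034,.034):
    T=s["tcp_pos"]+R.apply([0,y,-.008]);a=(proj("scene",T)-[250,110])*2.2;b=(proj("top",T)-[90,130])*2.2+[396,0];print(a,b)
plan([(pos("spacer",.05),Rrack),(pos("spacer",.0),Rrack)],-0.6,dmax=.03)
```

```text
[294.63929275 144.76349638] [492.46479237 203.9645929 ]
[362.04193108 168.73873722] [426.15088104 193.06240474]
[[0.0001, -0.0002, 0.0251, 0.0, -0.0, -0.001, -0.6], [0.0, -0.0001, 0.025, 0.001, -0.0, -0.0, -0.6], [0.0001, -0.0001, 0.0251, 0.0, -0.0, -0.001, -0.6], [0.0, -0.0, 0.025, 0.0, -0.0, -0.0, -0.6], [0.0, -0.0001, 0.025, 0.0, -0.0, -0.0, -0.6]]
```

>>> apply_moves([
  [0,0,0.025,0,0,0,-0.6],
  [0,0,0.025,0,0,0,-0.6],
  [0,0,0.025,0,0,0,-0.6],
  [0,0,0.025,0,0,0,-0.6],
  [0,0,0.015,0,0,0,-0.6],
  [0,0,0.01,0,0,0,-0.6],
  [0,0,0,0,0,0,-0.6],
])

```text
t: 2.33
tcp_pos: [0.5941, 0.2944, 0.0705]
tool_rot: [0.09, 0.962, -0.023, 0.258]
force: [-0.5, 0.4, -0.2]
finger_gap: 0.802
gripper_force: 0.0
```

Run:
```python
from h import *
im=snapshot("scene")[:,:,::-1];A=cv2.resize(im[150:280,270:400],None,fx=4,fy=4,interpolation=cv2.INTER_CUBIC);cv2.imwrite("pics/m2.png",A)
st();err(pos("spacer",0),Rrack)
```

```text
t 2.38 tcp [0.5941 0.2945 0.071 ] gap 0.803 F [-0.23 -0.45  0.29] grip 0.0 q [ 0.42  0.74  1.76 -0.98  0.35 -0.08]
err in tool axes mm [ 0.6 -1.1  0.7] rot [ 0.002  0.001 -0.001]
```

View pics/m2.png

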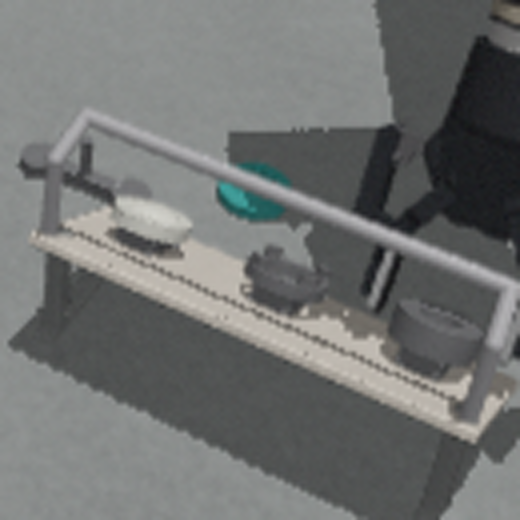

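The finger tip is beside the spacer, at about (375,305) in the crop, with the spacer's centre near (437,333). I'll check that against the expected projection.

Run:
```python
from h import *
s=sense();R=Ro.from_quat(s["tool_rot"])
for y in(-.034,):
  for z in (-.008,-.03):
   for x in(-.011,.011):
    T=s["tcp_pos"]+R.apply([x,y,z]);print(x,z,(proj("scene",T)-[270,150])*4)
```

```text
-0.011 -0.008 [375.03686877 309.67520111]
0.011 -0.008 [384.16221478 302.65303493]
-0.011 -0.03 [388.32166311 274.5875537 ]
0.011 -0.03 [397.23221115 268.24040886]
```

>>> apply_moves([
  [0,-0.001,0,0,0,0,1],
  [0,0,0,0,0,0,1],
  [0,0,0,0,0,0,1],
  [0,0,0,0,0,0,1],
], force=40)

```text
t: 2.88
tcp_pos: [0.5938, 0.2935, 0.072]
tool_rot: [0.09, 0.961, -0.023, 0.259]
force: [-4.1, 1.2, 6.8]
finger_gap: 0.573
gripper_force: 41.0
```

Run:
```python
from h import *
st();err(pos("spacer",0),Rrack)
A=pos("spacer",.13);B=np.array([.53,.25,.26]);C=S+[0,0,.2]
plan([(A,Rrack),(B,Rrack),(C,Rseat)],1)
```

```text
t 2.88 tcp [0.5938 0.2935 0.072 ] gap 0.573 F [-4.06  1.18  6.8 ] grip 41.0 q [ 0.42  0.74  1.76 -0.98  0.35 -0.08]
err in tool axes mm [ 1.  -0.1  1.6] rot [ 0.002  0.002 -0.001]
[[0.0003, 0.0001, -0.0428, 0.001, 0.001, -0.0, 1], [0.0002, 0.0, -0.0428, 0.001, 0.0, -0.001, 1], [0.0003, -0.0, -0.0428, 0.0, 0.001, -0.0, 1], [-0.0239, -0.0272, -0.0309, 0.0, 0.0, -0.0, 1], [-0.0238, -0.0272, -0.0309, 0.0, 0.0, -0.0, 1], [-0.0082, -0.0392, 0.0068, 0.038, 0.043, 0.142, 1], [-0.014, -0.0373, 0.0078, 0.038, 0.042, 0.142, 1], [-0.0195, -0.0347, 0.0085, 0.038, 0.043, 0.142, 1]]
[[-0.0245, -0.0312, 0.0088, 0.038, 0.043, 0.143, 1], [-0.0291, -0.027, 0.0087, 0.039, 0.042, 0.142, 1], [-0.0329, -0.0223, 0.0084, 0.038, 0.043, 0.142, 1], [-0.0361, -0.0171, 0.0076, 0.038, 0.043, 0.142, 1], [-0.0384, -0.0115, 0.0066, 0.038, 0.042, 0.142, 1], [-0.0399, -0.0056, 0.0053, 0.038, 0.043, 0.142, 1], [-0.0405, 0.0001, 0.0036, 0.038, 0.043, 0.143, 1]]
```

>>> apply_moves([
  [0,0,-0.02,0,0,0,1],
  [0,0,-0.036,0,0,0,1],
  [0,0,-0.036,0,0,0,1],
  [0,0,-0.036,0,0,0,1],
  [-0.0239,-0.0272,-0.0309,0,0,0,1],
  [-0.0238,-0.0272,-0.0309,0,0,0,1],
  [-0.0082,-0.0392,0.0068,0.038,0.043,0.142,1],
  [-0.014,-0.0373,0.0078,0.038,0.042,0.142,1],
])

```text
t: 3.88
tcp_pos: [0.5368, 0.1676, 0.2562]
tool_rot: [0.238, 0.947, -0.018, 0.214]
force: [-0.1, 0.1, 0.0]
finger_gap: 0.573
gripper_force: 41.7
```

>>> apply_moves([
  [-0.0195,-0.0347,0.0085,0.038,0.043,0.142,1],
  [-0.0245,-0.0312,0.0088,0.038,0.043,0.143,1],
  [-0.0291,-0.027,0.0087,0.039,0.042,0.142,1],
  [-0.0329,-0.0223,0.0084,0.038,0.043,0.142,1],
  [-0.0361,-0.0171,0.0076,0.038,0.043,0.142,1],
  [-0.0384,-0.0115,0.0066,0.038,0.042,0.142,1],
  [-0.0399,-0.0056,0.0053,0.038,0.043,0.142,1],
  [-0.0405,0.0,0.0036,0.038,0.043,0.143,1],
])

```text
t: 4.88
tcp_pos: [0.5616, -0.1567, 0.2403]
tool_rot: [0.734, 0.679, 0.002, -0.001]
force: [0.9, 0.6, -0.9]
finger_gap: 0.572
gripper_force: 41.7
```

Run:
```python
from h import *
for n in("scene","top"):
    im=snapshot(n)[:,:,::-1];cv2.imwrite(f"pics/raw_{n}2.png",im)
    if n=="scene":A=cv2.resize(im[70:230,130:290],None,fx=2.5,fy=2.5,interpolation=cv2.INTER_CUBIC)
    else:B=cv2.resize(im[140:300,250:410],None,fx=2.5,fy=2.5,interpolation=cv2.INTER_CUBIC)
cv2.imwrite("pics/m3.png",np.hstack([A,B]))
st();err(S+[0,0,.2],Rseat);plan([(S+[0,0,.1],Rseat)],1)
```

```text
t 4.97 tcp [ 0.563  -0.161   0.2401] gap 0.574 F [ 0.42  0.57 -0.22] grip 41.7 q [-0.47  0.46  1.53  0.    1.15 -0.39]
err in tool axes mm [ 6.  -2.6 -1.9] rot [ 0.003  0.    -0.007]
[[0.003, -0.0015, 0.049, 0.002, 0.0, -0.004, 1], [0.003, -0.0013, 0.0491, 0.001, 0.0, -0.003, 1]]
```

View pics/m3.png

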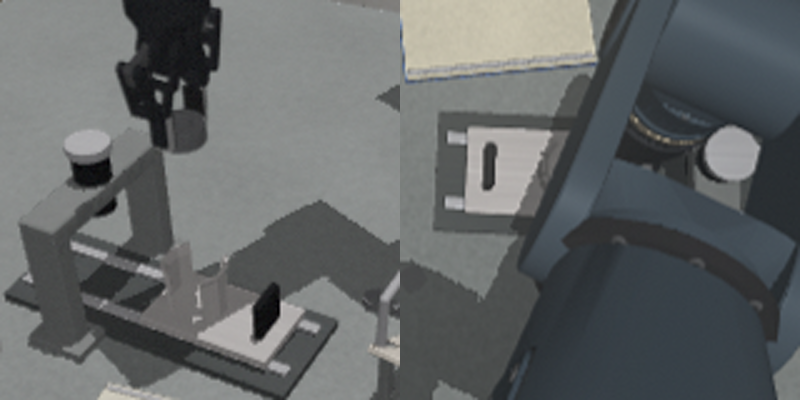

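The crops show the spacer held square in the fingers above the cradle. The arm is near the viewing head in plan but well above it. I'll go down to just above the mouth and check there.

Run:
```python
from h import *
T=S-.001*ys+[0,0,.062];err(T,Rseat);plan([(T,Rseat)],1,dmax=.04)
```

```text
err in tool axes mm [  5.   -3.1 136.1] rot [ 0.003  0.    -0.007]
[[0.0013, -0.0008, 0.034, 0.001, 0.0, -0.002, 1], [0.0012, -0.0007, 0.034, 0.001, 0.0, -0.002, 1], [0.0013, -0.0007, 0.034, 0.001, 0.0, -0.002, 1], [0.0012, -0.0006, 0.0341, 0.0, 0.0, -0.001, 1]]
```

>>> apply_moves([
  [0.0013,-0.0008,0.034,0.001,0,-0.002,1],
  [0.0012,-0.0007,0.034,0.001,0,-0.002,1],
  [0.0013,-0.0007,0.034,0.001,0,-0.002,1],
  [0.0012,-0.0007,0.034,0,0,-0.001,1],
  [0,0,0,0,0,0,1],
  [0,0,0,0,0,0,1],
])

```text
t: 5.72
tcp_pos: [0.5598, -0.15, 0.1053]
tool_rot: [0.73, 0.683, 0.001, -0.001]
force: [0.7, -0.3, -0.3]
finger_gap: 0.572
gripper_force: 41.7
```

Run:
```python
from h import *
st();err(S-.001*ys+[0,0,.062],Rseat)
im=snapshot("scene")[:,:,::-1];cv2.imwrite("pics/raw_scene3.png",im)
A=cv2.resize(im[0:260,110:370],None,fx=2,fy=2,interpolation=cv2.INTER_CUBIC)
cv2.imwrite("pics/m4.png",A)
```

```text
t 5.72 tcp [ 0.5598 -0.15    0.1053] gap 0.572 F [ 0.71 -0.26 -0.3 ] grip 41.7 q [-0.46  0.64  1.65  0.    0.85 -0.39]
err in tool axes mm [-5.7  1.4  1.3] rot [-0.    -0.001  0.007]
```

View pics/m4.png

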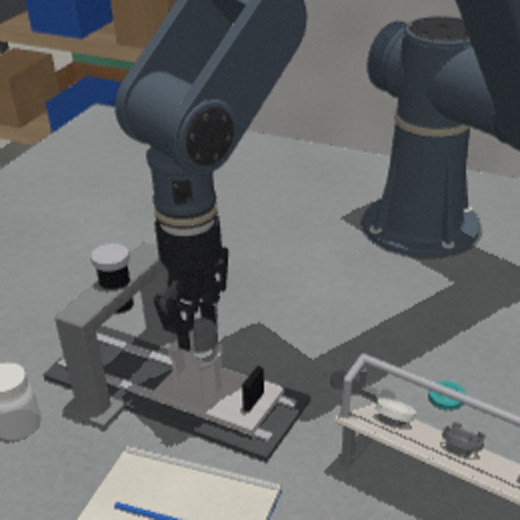

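The arm clears the head easily, and the spacer hangs above the mouth at about (204,335) in the crop. It sits about 5 mm too far towards +y by the readings, so I'll correct that and re-read.

>>> apply_moves([
  [-0.0057,0.0014,0.001,0,0,0.007,1],
  [0,0,0,0,0,0,1],
  [0,0,0,0,0,0,1],
  [0,0,0,0,0,0,1],
])

```text
t: 6.28
tcp_pos: [0.5601, -0.1558, 0.1034]
tool_rot: [0.733, 0.68, 0.0, -0.001]
force: [-0.5, 0.9, -0.4]
finger_gap: 0.571
gripper_force: 41.7
```

Run:
```python
from h import *
st();err(S-.001*ys+[0,0,.062],Rseat)
```

```text
t 6.28 tcp [ 0.5601 -0.1558  0.1034] gap 0.571 F [-0.46  0.88 -0.37] grip 41.7 q [-0.46  0.64  1.65  0.    0.85 -0.39]
err in tool axes mm [ 0.   0.7 -0.7] rot [-0.002 -0.002 -0.001]
```

>>> apply_moves([
  [0,0.0007,0.01,0,0,0,1],
  [0,0,0.008,0,0,0,1],
  [0,0,0.004,0,0,0,1],
  [0,0,0.004,0,0,0,1],
  [0,0,0.004,0,0,0,1],
])

```text
t: 6.9
tcp_pos: [0.5609, -0.1558, 0.0729]
tool_rot: [0.733, 0.68, 0.0, -0.001]
force: [-0.5, 0.4, -0.2]
finger_gap: 0.568
gripper_force: 41.7
```

>>> apply_moves([
  [0,0,0.006,0,0,0,1],
  [0,0,0.006,0,0,0,1],
  [0,0,0.006,0,0,0,1],
  [0,0,0.005,0,0,0,1],
  [0,0,0.002,0,0,0,1],
])

```text
t: 7.52
tcp_pos: [0.5605, -0.1556, 0.0477]
tool_rot: [0.733, 0.68, 0.0, -0.002]
force: [-0.2, 0.1, -0.4]
finger_gap: 0.57
gripper_force: 41.7
```

>>> apply_moves([
  [0,0,0.001,0,0,0,1],
  [0,0,0.001,0,0,0,1],
  [0,0,0.001,0,0,0,1],
  [0,0,0,0,0,0,1],
])

```text
t: 8.02
tcp_pos: [0.5608, -0.1557, 0.0452]
tool_rot: [0.733, 0.68, 0.0, -0.001]
force: [0.3, -0.1, 0.4]
finger_gap: 0.574
gripper_force: 41.7
```

>>> apply_moves([
  [0,0,0.001,0,0,0,1],
  [0,0,0,0,0,0,1],
])

```text
t: 8.28
tcp_pos: [0.5609, -0.1557, 0.0449]
tool_rot: [0.733, 0.68, 0.0, -0.001]
force: [-1.6, 0.3, 4.8]
finger_gap: 0.571
gripper_force: 42.1
```

>>> apply_moves([
  [0,0,0,0,0,0,-0.3],
  [0,0,0,0,0,0,-0.6],
  [0,0,0,0,0,0,-0.6],
  [0,0,-0.01,0,0,0,-0.6],
  [0,0,-0.03,0,0,0,-0.6],
  [0,0,-0.045,0,0,0,-0.6],
  [0,0,-0.05,0,0,0,-0.6],
  [0,0,-0.05,0,0,0,-0.6],
])

```text
t: 9.28
tcp_pos: [0.5608, -0.156, 0.2314]
tool_rot: [0.733, 0.68, 0.0, -0.001]
force: [0.7, 1.2, 0.3]
finger_gap: 0.804
gripper_force: 0.0
```

Run:
```python
from h import *
st()
L=pos("lens",.125)
plan([(np.array([.52,-.02,.26]),Rseat),(L+[0,0,.05],Rrack),(L,Rrack)],-.6)
```

```text
t 9.28 tcp [ 0.5608 -0.156   0.2314] gap 0.804 F [0.67 1.2  0.33] grip 0.0 q [-0.46  0.47  1.54  0.    1.13 -0.39]
[[0.0442, -0.0169, -0.0094, -0.0, -0.001, -0.0, -0.6], [0.0442, -0.017, -0.0095, -0.001, -0.0, -0.0, -0.6], [0.0442, -0.0169, -0.0095, -0.0, -0.001, -0.001, -0.6], [0.0146, -0.0034, 0.0031, -0.038, -0.043, -0.142, -0.6], [0.0152, -0.0015, 0.0024, -0.038, -0.042, -0.142, -0.6], [0.0152, 0.0007, 0.0018, -0.038, -0.043, -0.142, -0.6], [0.0151, 0.0027, 0.0011, -0.038, -0.043, -0.142, -0.6], [0.0146, 0.0049, 0.0007, -0.039, -0.043, -0.142, -0.6]]
[[0.0137, 0.0068, 0.0002, -0.038, -0.042, -0.143, -0.6], [0.0127, 0.0087, 0.0001, -0.038, -0.043, -0.142, -0.6], [0.0113, 0.0104, -0.0002, -0.038, -0.043, -0.142, -0.6], [0.0097, 0.0119, -0.0001, -0.038, -0.042, -0.142, -0.6], [0.0079, 0.0132, -0.0001, -0.038, -0.043, -0.142, -0.6], [0.025, 0.0, 0.0433, -0.0, 0.0, -0.0, -0.6]]
```

>>> apply_moves([
  [0.0442,-0.017,-0.0095,0,-0.001,0,-0.6],
  [0.0442,-0.017,-0.0095,0,0,0,-0.6],
  [0.0442,-0.017,-0.0095,0,0,0,-0.6],
  [0.0146,-0.0034,0.0031,-0.038,-0.043,-0.142,-0.6],
  [0.0152,-0.0015,0.0024,-0.038,-0.042,-0.142,-0.6],
  [0.0152,0.0007,0.0018,-0.038,-0.043,-0.142,-0.6],
  [0.0151,0.0027,0.0011,-0.038,-0.043,-0.142,-0.6],
  [0.0146,0.0049,0.0007,-0.039,-0.043,-0.142,-0.6],
])

```text
t: 10.28
tcp_pos: [0.5081, 0.0549, 0.2431]
tool_rot: [0.442, 0.886, -0.013, 0.14]
force: [0.3, 1.1, -0.5]
finger_gap: 0.798
gripper_force: 0.0
```

>>> apply_moves([
  [0.0137,0.0068,0.0002,-0.038,-0.042,-0.143,-0.6],
  [0.0127,0.0087,0.0001,-0.038,-0.043,-0.142,-0.6],
  [0.0113,0.0104,-0.0002,-0.038,-0.043,-0.142,-0.6],
  [0.0097,0.0119,-0.0001,-0.038,-0.042,-0.142,-0.6],
  [0.0079,0.0132,-0.0001,-0.038,-0.043,-0.142,-0.6],
  [0.025,0,0.0433,0,0,0,-0.6],
  [0,0,0,0,0,0,-0.6],
  [0,0,0,0,0,0,-0.6],
])

```text
t: 11.28
tcp_pos: [0.4988, 0.1258, 0.1926]
tool_rot: [0.093, 0.961, -0.028, 0.26]
force: [0.3, 0.7, 0.7]
finger_gap: 0.798
gripper_force: 0.0
```

Run:
```python
from h import *
st();err(pos("lens",.125),Rrack)
ims=[snapshot(n)[:,:,::-1] for n in("scene","top")]
cv2.imwrite("pics/raw_scene4.png",ims[0]);cv2.imwrite("pics/raw_top4.png",ims[1])
A=cv2.resize(ims[0][140:240,160:260],None,fx=4,fy=4,interpolation=cv2.INTER_CUBIC);B=cv2.resize(ims[1][160:260,250:350],None,fx=4,fy=4,interpolation=cv2.INTER_CUBIC)
cv2.imwrite("pics/m5.png",np.hstack([A,B]))
```

```text
t 11.28 tcp [0.4988 0.1258 0.1926] gap 0.798 F [0.29 0.66 0.66] grip 0.0 q [ 0.12  0.36  2.09 -0.74  0.24 -0.57]
err in tool axes mm [ 9.5  2.3 10.5] rot [-0.008  0.006 -0.003]
```

View pics/m5.png

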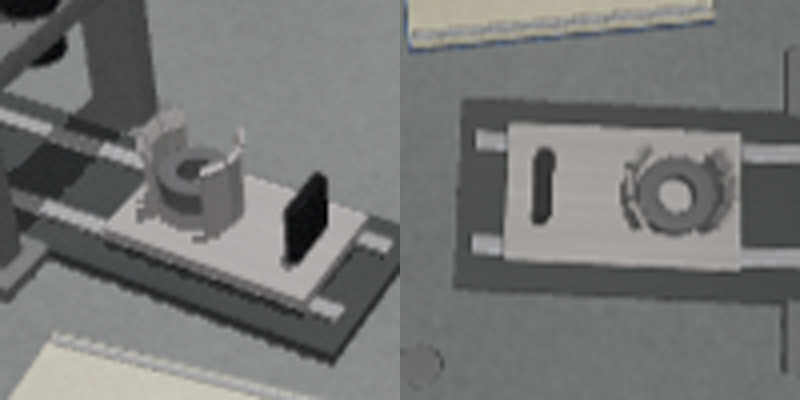

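The spacer sits level in the cradle, with its ring centred at (679,193) in the right-hand crop and both walls clear of it. The arm ended about 10 mm short over the lens, so I'll correct that and then descend.

>>> apply_moves([
  [0.0095,0.0023,0.0105,-0.008,0.006,-0.003,-0.6],
  [0,0,0,0,0,0,-0.6],
  [0,0,0,0,0,0,-0.6],
])

```text
t: 11.75
tcp_pos: [0.4963, 0.1285, 0.1786]
tool_rot: [0.09, 0.962, -0.024, 0.258]
force: [-0.4, -0.2, -0.2]
finger_gap: 0.799
gripper_force: 0.0
```

Run:
```python
from h import *
st();err(pos("lens",.125),Rrack)
```

```text
t 11.75 tcp [0.4963 0.1285 0.1786] gap 0.799 F [-0.45 -0.17 -0.23] grip 0.0 q [ 0.13  0.39  2.11 -0.84  0.21 -0.47]
err in tool axes mm [-0.1  0.1 -0. ] rot [-0. -0. -0.]
```

>>> apply_moves([
  [0,0,0.025,0,0,0,-0.6],
  [0,0,0.025,0,0,0,-0.6],
  [0,0,0.025,0,0,0,-0.6],
  [0,0,0.025,0,0,0,-0.6],
  [0,0,0.015,0,0,0,-0.6],
  [0,0,0.01,0,0,0,-0.6],
  [0,0,0,0,0,0,-0.6],
  [0,0,0,0,0,0,-0.6],
])

```text
t: 12.75
tcp_pos: [0.5646, 0.1212, 0.0858]
tool_rot: [0.091, 0.965, -0.026, 0.244]
force: [-0.3, 0.8, 0.0]
finger_gap: 0.798
gripper_force: 0.0
```

Run:
```python
from h import *
st();err(pos("lens",0),Rrack)
```

```text
t 12.75 tcp [0.5646 0.1212 0.0858] gap 0.798 F [-0.28  0.81  0.  ] grip 0.0 q [ 0.09  0.64  2.   -1.43  0.14  0.1 ]
err in tool axes mm [12.5 -5.4 10.7] rot [-0.007 -0.028  0.001]
```

Joint 4 ran into its -1.43 limit, because the wrist is almost straight here. I'll back out square to the slope and come in with the tool leaning 24° instead of 30°. That opens a safer wrist angle, and the lean can be undone when placing.

```bash
cat >> h.py <<'E'
def Rtilt(deg):
    a=np.radians(deg);return rot(np.sin(a)*xr-np.array([0,0,np.cos(a)]),yr)
E
python3 - <<'E'
from h import *
s=sense();h=(s["tcp_pos"]-pos("lens",0))@nr;print("h",h)
plan([(s["tcp_pos"]+.05*nr,Ro.from_quat(s["tool_rot"])),(pos("lens",.11),Rtilt(24))],-.6,dmax=.02,rmax=.04)
E
```

```text
h 0.010297561078192194
[[0.0005, -0.0001, -0.0167, 0.0, 0.0, 0.0, -0.6], [0.0004, -0.0001, -0.0166, 0.0, 0.0, 0.0, -0.6], [0.0005, -0.0002, -0.0167, 0.0, 0.0, 0.0, -0.6], [0.0047, -0.0019, -0.0164, -0.002, 0.025, 0.0, -0.6], [0.0052, -0.0019, -0.0163, -0.003, 0.026, 0.0, -0.6], [0.0056, -0.0019, -0.0162, -0.002, 0.025, 0.0, -0.6]]
```

>>> apply_moves([
  [0.0005,0,-0.0167,0,0,0,-0.6],
  [0.0005,0,-0.0167,0,0,0,-0.6],
  [0.0005,0,-0.0167,0,0,0,-0.6],
  [0.0047,-0.0019,-0.0164,-0.002,0.025,0,-0.6],
  [0.0052,-0.0019,-0.0163,-0.003,0.026,0,-0.6],
  [0.0056,-0.0019,-0.0162,-0.002,0.025,0,-0.6],
  [0,0,0,0,0,0,-0.6],
  [0,0,0,0,0,0,-0.6],
])

```text
t: 13.75
tcp_pos: [0.5041, 0.1275, 0.1655]
tool_rot: [0.091, 0.974, -0.02, 0.208]
force: [0.0, -0.0, -0.8]
finger_gap: 0.802
gripper_force: 0.0
```

Run:
```python
from h import *
st();err(pos("lens",.11),Rtilt(24))
plan([(pos("lens",.11),Rtilt(24)),(pos("lens",.03),Rtilt(24))],-.6,dmax=.02,rmax=.04)
```

```text
t 13.75 tcp [0.5041 0.1275 0.1655] gap 0.802 F [ 0.05 -0.01 -0.77] grip 0.0 q [ 0.1   0.42  2.04 -0.4   0.3  -0.93]
err in tool axes mm [ 0.2 -0.4 -0.3] rot [-0.     0.001  0.   ]
[[0.0002, -0.0004, -0.0003, -0.0, 0.001, 0.0, -0.6], [-0.0021, -0.0, 0.0199, -0.0, 0.0, 0.0, -0.6], [-0.0021, -0.0, 0.0199, -0.0, 0.0, 0.0, -0.6], [-0.0021, -0.0, 0.0198, -0.0, 0.0, 0.0, -0.6], [-0.0021, -0.0, 0.0199, -0.0, 0.0, 0.0, -0.6]]
```

>>> apply_moves([
  [-0.0021,-0.0004,0.0199,0,0,0,-0.6],
  [-0.0021,0,0.0199,0,0,0,-0.6],
  [-0.0021,0,0.0199,0,0,0,-0.6],
  [-0.0021,0,0.0199,0,0,0,-0.6],
  [0,0,0,0,0,0,-0.6],
])

```text
t: 14.38
tcp_pos: [0.5432, 0.1194, 0.0943]
tool_rot: [0.091, 0.974, -0.02, 0.206]
force: [-0.4, 0.1, -0.4]
finger_gap: 0.802
gripper_force: 0.0
```

Run:
```python
from h import *
st();err(pos("lens",.03),Rtilt(24))
plan([(pos("lens",.0),Rtilt(24))],-.6,dmax=.012,rmax=.04)
```

```text
t 14.38 tcp [0.5432 0.1194 0.0943] gap 0.802 F [-0.4   0.14 -0.38] grip 0.0 q [ 0.07  0.6   2.   -0.66  0.17 -0.68]
err in tool axes mm [-0.6  0.2 -2.1] rot [-0.001 -0.002  0.   ]
[[-0.0013, 0.0001, 0.0092, -0.0, -0.001, 0.0, -0.6], [-0.0012, 0.0001, 0.0093, -0.001, -0.001, 0.0, -0.6], [-0.0013, 0.0001, 0.0092, -0.0, -0.0, 0.0, -0.6]]
```

>>> apply_moves([
  [-0.0013,0.0001,0.0095,0,-0.001,0,-0.6],
  [-0.0013,0.0001,0.0095,0,-0.001,0,-0.6],
  [-0.0013,0.0001,0.009,0,0,0,-0.6],
  [0,0,0,0,0,0,-0.6],
  [0,0,0,0,0,0,-0.6],
])

```text
t: 15.0
tcp_pos: [0.5578, 0.1173, 0.0725]
tool_rot: [0.091, 0.974, -0.02, 0.208]
force: [-0.2, 0.2, -0.3]
finger_gap: 0.801
gripper_force: 0.0
```

Run:
```python
from h import *
st();err(pos("lens",0),Rtilt(24))
```

```text
t 15.0 tcp [0.5578 0.1173 0.0725] gap 0.801 F [-0.16  0.15 -0.25] grip 0.0 q [ 0.07  0.65  1.98 -0.82  0.14 -0.52]
err in tool axes mm [ 0.9 -0.4  1.9] rot [-0.     0.002  0.   ]
```

>>> apply_moves([
  [0.0009,-0.0004,0.002,0,0,0,-0.6],
  [0,0,0,0,0,0,-0.6],
  [0,0,0,0,0,0,1],
  [0,0,0,0,0,0,1],
  [0,0,0,0,0,0,1],
  [0,0,0,0,0,0,1],
], force=40)

```text
t: 15.75
tcp_pos: [0.5579, 0.1169, 0.0705]
tool_rot: [0.091, 0.974, -0.02, 0.208]
force: [-2.7, 0.2, 5.7]
finger_gap: 0.545
gripper_force: 40.2
```

Run:
```python
from h import *
st();err(pos("lens",0),Rtilt(24))
A=pos("lens",.12);B=np.array([.50,.10,.24]);C=S+[0,0,.17]
plan([(A,Rtilt(24)),(B,Rtilt(24)),(C,Rseat)],1,dmax=.035,rmax=.13)
```

```text
t 15.75 tcp [0.5579 0.1169 0.0705] gap 0.545 F [-2.66  0.24  5.7 ] grip 40.2 q [ 0.06  0.66  1.99 -0.85  0.14 -0.49]
err in tool axes mm [ 0.1  0.1 -0. ] rot [-0.     0.003  0.   ]
[[0.0031, 0.0, -0.0299, -0.0, 0.001, 0.0, 1], [0.0031, 0.0, -0.0298, -0.0, 0.0, 0.0, 1], [0.0031, 0.0, -0.0299, -0.0, 0.001, 0.0, 1], [0.0032, 0.0, -0.0298, -0.0, 0.001, 0.0, 1], [-0.0109, -0.0091, -0.0191, -0.0, -0.0, 0.0, 1], [-0.0108, -0.0091, -0.0191, -0.0, -0.0, 0.0, 1], [-0.0109, -0.0092, -0.0191, -0.0, -0.0, 0.0, 1], [-0.0072, -0.0199, 0.0058, 0.025, 0.028, 0.12, 1]]
[[-0.0097, -0.0188, 0.006, 0.026, 0.029, 0.119, 1], [-0.012, -0.0173, 0.0061, 0.025, 0.028, 0.12, 1], [-0.0142, -0.0156, 0.0063, 0.026, 0.029, 0.119, 1], [-0.0161, -0.0136, 0.0061, 0.025, 0.028, 0.12, 1], [-0.0177, -0.0114, 0.006, 0.025, 0.029, 0.119, 1], [-0.0192, -0.0091, 0.0057, 0.026, 0.028, 0.12, 1], [-0.0202, -0.0066, 0.0054, 0.025, 0.029, 0.119, 1], [-0.021, -0.0039, 0.0049, 0.026, 0.028, 0.12, 1]]
[[-0.0215, -0.0014, 0.0043, 0.025, 0.029, 0.119, 1], [-0.0216, 0.0014, 0.0038, 0.025, 0.028, 0.12, 1], [-0.0213, 0.004, 0.0031, 0.026, 0.029, 0.119, 1]]
```

>>> apply_moves([
  [0.001,0,-0.01,0,0,0,1],
  [0.0021,0,-0.02,0,0,0,1],
  [0.0031,0,-0.03,0,0,0,1],
  [0.0031,0,-0.03,0,0,0,1],
  [0.0031,0,-0.03,0,0,0,1],
])

```text
t: 16.38
tcp_pos: [0.4981, 0.1281, 0.175]
tool_rot: [0.091, 0.974, -0.02, 0.208]
force: [-0.0, 0.5, -0.1]
finger_gap: 0.541
gripper_force: 41.0
```

Run:
```python
from h import *
st()
s=sense();R=Ro.from_quat(s["tool_rot"])
im=snapshot("scene")[:,:,::-1];c=proj("scene",s["tcp_pos"]).astype(int);print(c)
cv2.imwrite("pics/raw_scene5.png",im)
A=cv2.resize(im[c[1]-60:c[1]+60,c[0]-60:c[0]+60],None,fx=5,fy=5,interpolation=cv2.INTER_CUBIC);A=np.clip(A*1.6,0,255)
cv2.imwrite("pics/m6.png",A)
```

```text
t 16.38 tcp [0.4981 0.1281 0.175 ] gap 0.541 F [-0.03  0.47 -0.12] grip 41.0 q [ 0.1   0.39  2.04 -0.38  0.32 -0.95]
[322 158][ WARN:0@2.336] global loadsave.cpp:1063 imwrite_ Unsupported depth image for selected encoder is fallbacked to CV_8U.
```

View pics/m6.png

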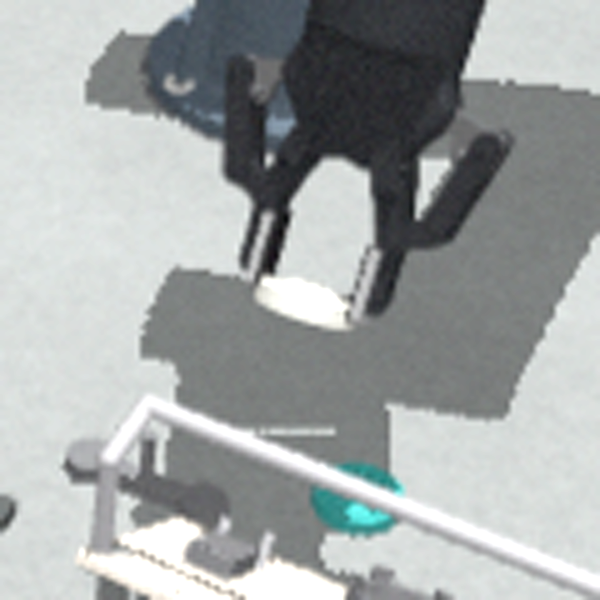

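The lens is held level between the fingertips at about (305,303). The fingers grip only the top few millimetres of the rim, but it's steady. I'll carry it over gently, and offset the 6° lean so that it arrives level.

```bash
cat >> h.py <<'E'
def Rplace(deg): return Rseat*(Rrack.inv()*Rtilt(deg))
E
python3 - <<'E'
from h import *
print(Rplace(24).as_matrix()[:,2].round(3))
B=np.array([.50,.09,.24]);C=S+[0,0,.12]
plan([(B,Rtilt(24)),(C,Rplace(24))],1,dmax=.035,rmax=.11)
E
```

```text
[ 0.008  0.104 -0.995]
[[-0.0116, -0.0125, -0.0176, 0.0, 0.002, 0.0, 1], [-0.0115, -0.0124, -0.0177, 0.001, 0.001, 0.0, 1], [-0.0115, -0.0125, -0.0177, -0.0, 0.002, 0.0, 1], [-0.0046, -0.0164, 0.0082, 0.016, 0.03, 0.104, 1], [-0.0065, -0.0156, 0.0082, 0.017, 0.031, 0.104, 1], [-0.0084, -0.0148, 0.0083, 0.016, 0.03, 0.104, 1], [-0.01, -0.0137, 0.0082, 0.017, 0.031, 0.103, 1], [-0.0117, -0.0124, 0.0081, 0.016, 0.03, 0.104, 1]]
[[-0.0131, -0.0109, 0.0079, 0.017, 0.031, 0.104, 1], [-0.0145, -0.0094, 0.0077, 0.016, 0.03, 0.104, 1], [-0.0155, -0.0078, 0.0073, 0.016, 0.031, 0.104, 1], [-0.0165, -0.0059, 0.007, 0.017, 0.03, 0.104, 1], [-0.0172, -0.0041, 0.0065, 0.016, 0.031, 0.103, 1], [-0.0178, -0.0022, 0.0061, 0.017, 0.03, 0.104, 1], [-0.018, -0.0002, 0.0055, 0.016, 0.031, 0.104, 1], [-0.0181, 0.0018, 0.005, 0.016, 0.03, 0.104, 1]]
[[-0.018, 0.0037, 0.0044, 0.017, 0.031, 0.104, 1]]
```

>>> apply_moves([
  [-0.0116,-0.0125,-0.0176,0,0.002,0,1],
  [-0.0116,-0.0125,-0.0177,0,0.001,0,1],
  [-0.0116,-0.0125,-0.0177,0,0.002,0,1],
  [-0.0046,-0.0164,0.0082,0.016,0.03,0.104,1],
  [-0.0065,-0.0156,0.0082,0.017,0.031,0.104,1],
  [-0.0084,-0.0148,0.0083,0.016,0.03,0.104,1],
  [-0.01,-0.0137,0.0082,0.017,0.031,0.103,1],
  [-0.0117,-0.0124,0.0081,0.016,0.03,0.104,1],
])

```text
t: 17.42
tcp_pos: [0.5235, 0.0011, 0.2084]
tool_rot: [0.349, 0.929, 0.001, 0.125]
force: [-1.1, 0.4, -0.2]
finger_gap: 0.544
gripper_force: 41.1
```

>>> apply_moves([
  [-0.0131,-0.0109,0.0079,0.017,0.031,0.104,1],
  [-0.0145,-0.0094,0.0077,0.016,0.03,0.104,1],
  [-0.0155,-0.0078,0.0073,0.016,0.031,0.104,1],
  [-0.0165,-0.0059,0.007,0.017,0.03,0.104,1],
  [-0.0172,-0.0041,0.0065,0.016,0.031,0.103,1],
  [-0.0178,-0.0022,0.0061,0.017,0.03,0.104,1],
  [-0.018,-0.0002,0.0055,0.016,0.031,0.104,1],
  [-0.0181,0.0018,0.005,0.016,0.03,0.104,1],
])

```text
t: 18.42
tcp_pos: [0.5581, -0.1388, 0.1634]
tool_rot: [0.698, 0.715, 0.034, -0.019]
force: [0.8, 1.1, -0.3]
finger_gap: 0.541
gripper_force: 41.1
```

>>> apply_moves([
  [-0.018,0.0037,0.0044,0.017,0.031,0.104,1],
  [0,0,0,0,0,0,1],
  [0,0,0,0,0,0,1],
  [0,0,0,0,0,0,1],
])

```text
t: 18.92
tcp_pos: [0.562, -0.1544, 0.1588]
tool_rot: [0.731, 0.68, 0.038, -0.037]
force: [-0.1, 0.2, -0.1]
finger_gap: 0.542
gripper_force: 41.1
```

Run:
```python
from h import *
st();T=S+[0,0,.075];err(T,Rplace(24));plan([(T,Rplace(24))],1,dmax=.02)
im=snapshot("scene")[:,:,::-1];c=proj("scene",sense()["tcp_pos"]).astype(int);cv2.imwrite("pics/raw_scene6.png",im)
```

```text
t 18.93 tcp [ 0.562  -0.1544  0.1588] gap 0.542 F [-0.06  0.2  -0.09] grip 41.1 q [-0.51  0.57  1.59  0.11  1.03 -0.5 ]
err in tool axes mm [-4.9 -0.9 41.5] rot [-0.003 -0.001  0.001]
[[-0.0016, -0.0003, 0.0138, -0.001, -0.0, 0.0, 1], [-0.0017, -0.0003, 0.0139, -0.001, -0.0, 0.001, 1], [-0.0016, -0.0004, 0.0138, -0.001, -0.001, -0.0, 1]]
```

>>> apply_moves([
  [-0.0016,-0.0003,0.0138,-0.001,0,0,1],
  [-0.0016,-0.0003,0.0138,-0.001,0,0,1],
  [-0.0016,-0.0003,0.0138,-0.001,0,0,1],
  [0,0,0,0,0,0,1],
  [0,0,0,0,0,0,1],
  [0,0,0,0,0,0,1],
])

```text
t: 19.73
tcp_pos: [0.5618, -0.1561, 0.1174]
tool_rot: [0.732, 0.679, 0.039, -0.035]
force: [-0.2, -0.3, 0.2]
finger_gap: 0.544
gripper_force: 41.1
```

Run:
```python
from h import *
st();T=S+[0,0,.075];err(T,Rplace(24))
```

```text
t 19.73 tcp [ 0.5618 -0.1561  0.1174] gap 0.544 F [-0.21 -0.25  0.25] grip 41.1 q [-0.51  0.63  1.62  0.12  0.93 -0.51]
err in tool axes mm [ 1.2 -1.   0.6] rot [ 0.002 -0.    -0.001]
```

>>> apply_moves([
  [0.0002,-0.001,0.01,0,0,0,1],
  [-0.0008,0,0.008,0,0,0,1],
  [-0.0005,0,0.005,0,0,0,1],
  [-0.0004,0,0.004,0,0,0,1],
  [-0.0004,0,0.004,0,0,0,1],
  [0,0,0,0,0,0,1],
])

```text
t: 20.48
tcp_pos: [0.5604, -0.1544, 0.0857]
tool_rot: [0.732, 0.679, 0.039, -0.036]
force: [0.3, -0.3, -0.2]
finger_gap: 0.542
gripper_force: 41.1
```

>>> apply_moves([
  [-0.0004,0,0.004,0,0,0,1],
  [-0.0004,0,0.004,0,0,0,1],
  [-0.0004,0,0.004,0,0,0,1],
  [-0.0003,0,0.003,0,0,0,1],
  [-0.0003,0,0.003,0,0,0,1],
  [0,0,0,0,0,0,1],
])

```text
t: 21.22
tcp_pos: [0.5604, -0.1542, 0.0676]
tool_rot: [0.732, 0.679, 0.039, -0.036]
force: [-0.8, -0.5, -0.3]
finger_gap: 0.541
gripper_force: 41.1
```

>>> apply_moves([
  [-0.0001,0,0.001,0,0,0,1],
  [-0.0001,0,0.001,0,0,0,1],
  [-0.0001,0,0.001,0,0,0,1],
  [0,0,0,0,0,0,1],
])

```text
t: 21.72
tcp_pos: [0.5605, -0.1543, 0.0648]
tool_rot: [0.732, 0.679, 0.039, -0.036]
force: [-0.6, 0.5, -0.6]
finger_gap: 0.545
gripper_force: 41.1
```

>>> apply_moves([
  [-0.0001,0,0.001,0,0,0,1],
  [0,0,0,0,0,0,1],
])

```text
t: 21.98
tcp_pos: [0.5607, -0.1543, 0.0641]
tool_rot: [0.732, 0.679, 0.039, -0.035]
force: [-0.3, -0.1, 1.6]
finger_gap: 0.543
gripper_force: 41.3
```

>>> apply_moves([
  [-0.0001,0,0.0007,0,0,0,1],
  [0,0,0,0,0,0,1],
])

```text
t: 22.22
tcp_pos: [0.5608, -0.1543, 0.064]
tool_rot: [0.732, 0.679, 0.039, -0.035]
force: [-1.5, 1.2, 5.4]
finger_gap: 0.54
gripper_force: 41.8
```

>>> apply_moves([
  [0,0,0,0,0,0,-0.3],
  [0,0,0,0,0,0,-0.6],
  [0,0,0,0,0,0,-0.6],
  [0.001,0,-0.01,0,0,0,-0.6],
  [0.003,0,-0.03,0,0,0,-0.6],
  [0.0045,0,-0.045,0,0,0,-0.6],
  [0.005,0,-0.05,0,0,0,-0.6],
  [0.003,0,-0.03,0,0,0,-0.6],
])

```text
t: 23.22
tcp_pos: [0.5612, -0.1557, 0.2324]
tool_rot: [0.732, 0.68, 0.039, -0.034]
force: [-0.1, -1.0, -0.4]
finger_gap: 0.799
gripper_force: 0.0
```

Run:
```python
from h import *
st()
L=pos("ring",.12);print(L)
plan([(np.array([.52,0,.26]),Rplace(24)),(L+[0,0,.03],Rtilt(27)),(L,Rtilt(27))],-.6,rmax=.14)
```

```text
t 23.23 tcp [ 0.5612 -0.1557  0.2324] gap 0.799 F [-0.06 -1.05 -0.36] grip 0.0 q [-0.51  0.48  1.53  0.1   1.18 -0.48]
[0.5164005  0.21607775 0.17409   ]
[[0.0386, -0.0131, -0.003, 0.001, 0.0, -0.0, -0.6], [0.0385, -0.0132, -0.003, 0.001, 0.001, -0.0, -0.6], [0.0386, -0.0131, -0.0029, 0.001, -0.0, -0.0, -0.6], [0.0386, -0.0132, -0.0029, 0.002, 0.0, -0.0, -0.6], [0.0173, -0.0016, 0.0065, -0.022, -0.039, -0.121, -0.6], [0.0177, 0.0003, 0.0058, -0.023, -0.039, -0.121, -0.6], [0.0177, 0.0024, 0.0052, -0.022, -0.039, -0.121, -0.6], [0.0175, 0.0044, 0.0045, -0.023, -0.04, -0.12, -0.6]]
[[0.017, 0.0064, 0.004, -0.022, -0.039, -0.121, -0.6], [0.0163, 0.0083, 0.0035, -0.023, -0.039, -0.121, -0.6], [0.0153, 0.0102, 0.003, -0.022, -0.039, -0.121, -0.6], [0.014, 0.0118, 0.0028, -0.023, -0.039, -0.121, -0.6], [0.0126, 0.0135, 0.0025, -0.022, -0.039, -0.121, -0.6], [0.0111, 0.0148, 0.0024, -0.023, -0.039, -0.12, -0.6], [0.0092, 0.0159, 0.0023, -0.022, -0.039, -0.121, -0.6], [0.0074, 0.0169, 0.0024, -0.022, -0.039, -0.121, -0.6]]
[[0.0136, 0.0001, 0.0267, -0.0, -0.0, -0.0, -0.6]]
```

>>> apply_moves([
  [0.0386,-0.0131,-0.003,0.001,0,0,-0.6],
  [0.0386,-0.0131,-0.003,0.001,0,0,-0.6],
  [0.0386,-0.0131,-0.003,0.001,0,0,-0.6],
  [0.0386,-0.0131,-0.003,0.002,0,0,-0.6],
  [0.0173,-0.0016,0.0065,-0.022,-0.039,-0.121,-0.6],
  [0.0177,0.0003,0.0058,-0.023,-0.039,-0.121,-0.6],
  [0.0177,0.0024,0.0052,-0.022,-0.039,-0.121,-0.6],
  [0.0175,0.0044,0.0045,-0.023,-0.04,-0.12,-0.6],
])

```text
t: 24.22
tcp_pos: [0.5182, 0.0732, 0.2393]
tool_rot: [0.548, 0.834, 0.018, 0.059]
force: [-0.0, -0.8, 0.0]
finger_gap: 0.799
gripper_force: 0.0
```

>>> apply_moves([
  [0.017,0.0064,0.004,-0.022,-0.039,-0.121,-0.6],
  [0.0163,0.0083,0.0035,-0.023,-0.039,-0.121,-0.6],
  [0.0153,0.0102,0.003,-0.022,-0.039,-0.121,-0.6],
  [0.014,0.0118,0.0028,-0.023,-0.039,-0.121,-0.6],
  [0.0126,0.0135,0.0025,-0.022,-0.039,-0.121,-0.6],
  [0.0111,0.0148,0.0024,-0.023,-0.039,-0.12,-0.6],
  [0.0092,0.0159,0.0023,-0.022,-0.039,-0.121,-0.6],
  [0.0074,0.0169,0.0024,-0.022,-0.039,-0.121,-0.6],
])

```text
t: 25.22
tcp_pos: [0.5157, 0.2172, 0.2021]
tool_rot: [0.089, 0.969, -0.022, 0.231]
force: [0.4, -0.3, 0.3]
finger_gap: 0.802
gripper_force: 0.0
```

>>> apply_moves([
  [0.0136,0,0.0267,0,0,0,-0.6],
  [0,0,0,0,0,0,-0.6],
  [0,0,0,0,0,0,-0.6],
])

```text
t: 25.6
tcp_pos: [0.5161, 0.2166, 0.1725]
tool_rot: [0.091, 0.968, -0.021, 0.231]
force: [0.1, -0.8, 0.4]
finger_gap: 0.8
gripper_force: 0.0
```

Run:
```python
from h import *
st();err(pos("ring",.12),Rtilt(27))
ims=[snapshot(n)[:,:,::-1] for n in("scene","top")]
cv2.imwrite("pics/raw_scene7.png",ims[0]);cv2.imwrite("pics/raw_top7.png",ims[1])
A=cv2.resize(ims[0][140:240,160:260],None,fx=4,fy=4,interpolation=cv2.INTER_CUBIC);B=cv2.resize(ims[1][160:260,250:350],None,fx=4,fy=4,interpolation=cv2.INTER_CUBIC)
cv2.imwrite("pics/m7.png",np.hstack([A,B]))
```

```text
t 25.6 tcp [0.5161 0.2166 0.1725] gap 0.8 F [ 0.11 -0.82  0.44] grip 0.0 q [ 0.31  0.45  1.94 -0.6   0.39 -0.55]
err in tool axes mm [-1.1 -0.4 -1.3] rot [ 0.    -0.003 -0.001]
```

View pics/m7.png

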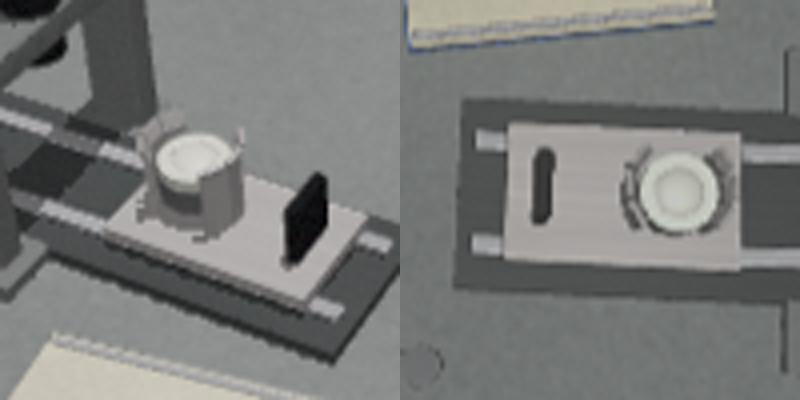

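The lens sits level in the cradle, dome up, centred at (680,192) in the right-hand crop. That uses up my 10 views, so from here I'll check by numbers. Next I descend on the ring.

>>> apply_moves([
  [-0.0021,-0.0004,0.0187,0,-0.003,0,-0.6],
  [-0.001,0,0.02,0,0,0,-0.6],
  [-0.001,0,0.02,0,0,0,-0.6],
  [-0.001,0,0.02,0,0,0,-0.6],
  [-0.001,0,0.018,0,0,0,-0.6],
  [0,0,0,0,0,0,-0.6],
])

```text
t: 26.45
tcp_pos: [0.5646, 0.2066, 0.088]
tool_rot: [0.091, 0.968, -0.022, 0.232]
force: [-0.3, -0.1, -0.0]
finger_gap: 0.795
gripper_force: 0.0
```

Run:
```python
from h import *
st();err(pos("ring",-.002),Rtilt(27))
```

```text
t 26.45 tcp [0.5646 0.2066 0.088 ] gap 0.795 F [-0.29 -0.11 -0.01] grip 0.0 q [ 0.26  0.65  1.9  -0.91  0.25 -0.27]
err in tool axes mm [-1.7  0.4 22.8] rot [-0.001 -0.001 -0.001]
```

>>> apply_moves([
  [-0.0006,0.0004,0.01,0,0,0,-0.6],
  [-0.0006,0,0.008,0,0,0,-0.6],
  [-0.0005,0,0.005,0,0,0,-0.6],
  [0,0,0,0,0,0,-0.6],
  [0,0,0,0,0,0,-0.6],
])

```text
t: 27.08
tcp_pos: [0.5755, 0.2053, 0.0685]
tool_rot: [0.091, 0.968, -0.022, 0.232]
force: [0.1, -0.0, 0.3]
finger_gap: 0.798
gripper_force: 0.0
```

Run:
```python
from h import *
st();err(pos("ring",-.002),Rtilt(27))
```

```text
t 27.07 tcp [0.5755 0.2053 0.0685] gap 0.798 F [ 0.11 -0.01  0.26] grip 0.0 q [ 0.25  0.7   1.89 -1.    0.23 -0.18]
err in tool axes mm [-0.8 -0.4  0.5] rot [ 0.    -0.001 -0.   ]
```

>>> apply_moves([
  [-0.0008,-0.0004,0.0005,0,0,0,-0.6],
  [0,0,0,0,0,0,1],
  [0,0,0,0,0,0,1],
  [0,0,0,0,0,0,1],
  [0,0,0,0,0,0,1],
], force=35)

```text
t: 27.7
tcp_pos: [0.5764, 0.2047, 0.0687]
tool_rot: [0.091, 0.968, -0.022, 0.232]
force: [-3.1, 0.7, 5.1]
finger_gap: 0.564
gripper_force: 35.4
```

Run:
```python
from h import *
st();err(pos("ring",0),Rtilt(27))
```

```text
t 27.7 tcp [0.5764 0.2047 0.0687] gap 0.564 F [-3.15  0.68  5.15] grip 35.4 q [ 0.25  0.7   1.89 -1.    0.23 -0.19]
err in tool axes mm [ 0.3  0.  -1.8] rot [ 0.    -0.001 -0.   ]
```

>>> apply_moves([
  [0.0005,0,-0.01,0,0,0,1],
  [0.001,0,-0.02,0,0,0,1],
  [0.0015,0,-0.03,0,0,0,1],
  [0.0015,0,-0.03,0,0,0,1],
  [0.0015,0,-0.03,0,0,0,1],
])

```text
t: 28.32
tcp_pos: [0.5172, 0.2157, 0.1729]
tool_rot: [0.091, 0.968, -0.022, 0.231]
force: [-0.2, 0.4, -0.3]
finger_gap: 0.567
gripper_force: 36.1
```

Run:
```python
from h import *
st()
B=np.array([.51,.15,.24]);C=S+[0,0,.12]
plan([(B,Rtilt(27)),(C,Rplace(27))],1,dmax=.035,rmax=.11)
```

```text
t 28.32 tcp [0.5172 0.2157 0.1729] gap 0.567 F [-0.17  0.42 -0.27] grip 36.1 q [ 0.31  0.45  1.94 -0.6   0.39 -0.55]
[[-0.0117, -0.022, -0.0192, -0.0, -0.001, -0.0, 1], [-0.0116, -0.0219, -0.0191, -0.0, -0.0, -0.0, 1], [-0.0117, -0.022, -0.0192, -0.0, -0.001, -0.0, 1], [-0.0043, -0.0207, 0.0084, 0.022, 0.03, 0.103, 1], [-0.0066, -0.02, 0.0087, 0.022, 0.031, 0.103, 1], [-0.0089, -0.019, 0.0089, 0.022, 0.03, 0.102, 1], [-0.011, -0.0177, 0.009, 0.021, 0.031, 0.103, 1], [-0.0131, -0.0163, 0.009, 0.022, 0.03, 0.103, 1]]
[[-0.015, -0.0147, 0.0089, 0.022, 0.031, 0.103, 1], [-0.0166, -0.0129, 0.0088, 0.022, 0.03, 0.102, 1], [-0.0181, -0.0109, 0.0084, 0.022, 0.031, 0.103, 1], [-0.0194, -0.0087, 0.0081, 0.022, 0.03, 0.103, 1], [-0.0204, -0.0066, 0.0077, 0.021, 0.031, 0.103, 1], [-0.0212, -0.0042, 0.0071, 0.022, 0.03, 0.103, 1], [-0.0217, -0.0019, 0.0066, 0.022, 0.031, 0.102, 1], [-0.022, 0.0004, 0.0059, 0.022, 0.03, 0.103, 1]]
[[-0.022, 0.0029, 0.0052, 0.022, 0.031, 0.103, 1]]
```

>>> apply_moves([
  [-0.0117,-0.022,-0.0192,0,-0.001,0,1],
  [-0.0117,-0.022,-0.0192,0,0,0,1],
  [-0.0117,-0.022,-0.0192,0,-0.001,0,1],
  [-0.0043,-0.0207,0.0084,0.022,0.03,0.103,1],
  [-0.0066,-0.02,0.0087,0.022,0.031,0.103,1],
  [-0.0089,-0.019,0.0089,0.022,0.03,0.102,1],
  [-0.011,-0.0177,0.009,0.021,0.031,0.103,1],
  [-0.0131,-0.0163,0.009,0.022,0.03,0.103,1],
])

```text
t: 29.32
tcp_pos: [0.5286, 0.0404, 0.2115]
tool_rot: [0.349, 0.925, -0.007, 0.151]
force: [0.2, 0.3, 0.0]
finger_gap: 0.564
gripper_force: 36.1
```

>>> apply_moves([
  [-0.015,-0.0147,0.0089,0.022,0.031,0.103,1],
  [-0.0166,-0.0129,0.0088,0.022,0.03,0.102,1],
  [-0.0181,-0.0109,0.0084,0.022,0.031,0.103,1],
  [-0.0194,-0.0087,0.0081,0.022,0.03,0.103,1],
  [-0.0204,-0.0066,0.0077,0.021,0.031,0.103,1],
  [-0.0212,-0.0042,0.0071,0.022,0.03,0.103,1],
  [-0.0217,-0.0019,0.0066,0.022,0.031,0.102,1],
  [-0.022,0.0004,0.0059,0.022,0.03,0.103,1],
])

```text
t: 30.32
tcp_pos: [0.5578, -0.1338, 0.1667]
tool_rot: [0.698, 0.716, 0.017, 0.001]
force: [-0.3, -0.5, -0.5]
finger_gap: 0.565
gripper_force: 36.1
```

>>> apply_moves([
  [-0.022,0.0029,0.0052,0.022,0.031,0.103,1],
  [0,0,0,0,0,0,1],
  [0,0,0,0,0,0,1],
  [0,0,0,0,0,0,1],
])

```text
t: 30.82
tcp_pos: [0.5611, -0.1537, 0.1619]
tool_rot: [0.732, 0.681, 0.02, -0.018]
force: [-0.3, -0.6, -0.0]
finger_gap: 0.563
gripper_force: 36.1
```

Run:
```python
from h import *
st();T=S-.0003*ys+[0,0,.075];err(T,Rplace(27));plan([(T,Rplace(27))],1,dmax=.015)
```

```text
t 30.82 tcp [ 0.5611 -0.1537  0.1619] gap 0.563 F [-0.34 -0.61 -0.01] grip 36.1 q [-0.48  0.56  1.6   0.06  1.   -0.45]
err in tool axes mm [-3.8 -0.1 44.7] rot [ 0.    -0.001  0.002]
[[-0.0013, -0.0, 0.0149, 0.0, -0.0, 0.001, 1], [-0.0013, -0.0001, 0.0149, 0.0, -0.0, 0.0, 1], [-0.0012, -0.0, 0.0149, 0.0, -0.001, 0.001, 1]]
```

>>> apply_moves([
  [-0.0013,0,0.0149,0,0,0.001,1],
  [-0.0013,0,0.0149,0,0,0,1],
  [-0.0012,0,0.0149,0,-0.001,0.001,1],
  [0,0,0,0,0,0,1],
  [0,0,0,0,0,0,1],
  [0,0,0,0,0,0,1],
])

```text
t: 31.58
tcp_pos: [0.5619, -0.1566, 0.1174]
tool_rot: [0.733, 0.68, 0.019, -0.017]
force: [0.8, 0.4, 0.3]
finger_gap: 0.566
gripper_force: 36.1
```

Run:
```python
from h import *
st();T=S-.0003*ys+[0,0,.075];err(T,Rplace(27))
```

```text
t 31.57 tcp [ 0.5619 -0.1566  0.1174] gap 0.566 F [0.77 0.36 0.33] grip 36.1 q [-0.49  0.63  1.63  0.06  0.9  -0.45]
err in tool axes mm [ 1.4 -1.2  0.4] rot [ 0.002  0.001 -0.002]
```

Lowering with corrections, in small steps near contact (expected TCP z ≈ 0.072).

>>> apply_moves([
  [0.0009,-0.0012,0.01,0.002,0,-0.002,1],
  [-0.0004,0,0.008,0,0,0,1],
  [-0.0003,0,0.005,0,0,0,1],
  [-0.0002,0,0.004,0,0,0,1],
  [-0.0002,0,0.004,0,0,0,1],
  [-0.0002,0,0.004,0,0,0,1],
  [-0.0001,0,0.003,0,0,0,1],
  [0,0,0,0,0,0,1],
])

```text
t: 32.58
tcp_pos: [0.5602, -0.1547, 0.0787]
tool_rot: [0.732, 0.681, 0.018, -0.018]
force: [0.2, 0.8, -0.1]
finger_gap: 0.566
gripper_force: 36.1
```

>>> apply_moves([
  [-0.0001,0,0.002,0,0,0,1],
  [-0.0001,0,0.001,0,0,0,1],
  [-0.0001,0,0.001,0,0,0,1],
  [0,0,0,0,0,0,1],
])

```text
t: 33.08
tcp_pos: [0.5604, -0.1548, 0.0749]
tool_rot: [0.732, 0.681, 0.019, -0.018]
force: [-0.5, -0.0, -0.3]
finger_gap: 0.565
gripper_force: 36.1
```

>>> apply_moves([
  [0,0,0.001,0,0,0,1],
  [0,0,0.001,0,0,0,1],
  [0,0,0,0,0,0,1],
])

```text
t: 33.45
tcp_pos: [0.5603, -0.1547, 0.0728]
tool_rot: [0.732, 0.681, 0.018, -0.018]
force: [-0.2, -0.1, 1.1]
finger_gap: 0.562
gripper_force: 36.1
```

>>> apply_moves([
  [0,0,0.0007,0,0,0,1],
  [0,0,0,0,0,0,1],
])

```text
t: 33.7
tcp_pos: [0.5605, -0.1548, 0.0724]
tool_rot: [0.732, 0.681, 0.019, -0.018]
force: [-0.6, 0.2, 0.7]
finger_gap: 0.562
gripper_force: 36.2
```

>>> apply_moves([
  [0,0,0.0008,0,0,0,1],
  [0,0,0,0,0,0,1],
])

```text
t: 33.95
tcp_pos: [0.5606, -0.1548, 0.0722]
tool_rot: [0.732, 0.681, 0.019, -0.018]
force: [-0.1, 0.9, 5.7]
finger_gap: 0.567
gripper_force: 36.6
```

>>> apply_moves([
  [0,0,0,0,0,0,-0.3],
  [0,0,0,0,0,0,-0.6],
  [0,0,0,0,0,0,-0.6],
  [0.0005,0,-0.01,0,0,0,-0.6],
  [0.0015,0,-0.03,0,0,0,-0.6],
  [0.002,0,-0.04,0,0,0,-0.6],
  [0.001,0,-0.02,0,0,0,-0.6],
])

```text
t: 34.83
tcp_pos: [0.5615, -0.1554, 0.1744]
tool_rot: [0.732, 0.681, 0.019, -0.016]
force: [-0.2, 0.0, 0.3]
finger_gap: 0.801
gripper_force: 0.0
```

Run:
```python
from h import *
st()
Z=lambda j,z:S*[1,1,0]+ys*j+[0,0,z]
plan([(Z(.14,.175),Rseat),(Z(.14,.055),Rseat)],1,dmax=.04)
```

```text
t 34.83 tcp [ 0.5615 -0.1554  0.1744] gap 0.801 F [-0.24  0.02  0.32] grip 0.0 q [-0.49  0.55  1.59  0.06  1.02 -0.44]
[[0.0351, -0.0002, 0.0016, 0.001, -0.013, 0.0, 1], [0.0351, -0.0001, 0.0012, 0.0, -0.012, 0.0, 1], [0.0351, -0.0002, 0.0007, 0.001, -0.013, 0.0, 1], [0.0352, -0.0001, 0.0003, 0.0, -0.012, 0.0, 1], [-0.0, -0.0, 0.04, 0.0, -0.0, 0.0, 1], [-0.0, -0.0001, 0.04, 0.0, -0.0, 0.0, 1], [-0.0001, 0.0, 0.04, 0.0, -0.0, 0.0, 1]]
```

>>> apply_moves([
  [0.0351,0,0.0016,0.001,-0.013,0,1],
  [0.0351,0,0.0012,0,-0.012,0,1],
  [0.0351,0,0.0007,0.001,-0.013,0,1],
  [0.0352,0,0.0003,0,-0.012,0,1],
  [0,0,0,0,0,0,1],
  [0,0,0.04,0,0,0,1],
  [0,0,0.04,0,0,0,1],
  [0,0,0.04,0,0,0,1],
])

```text
t: 35.83
tcp_pos: [0.571, -0.0156, 0.0519]
tool_rot: [0.733, 0.681, -0.0, -0.001]
force: [-0.1, -0.1, -0.1]
finger_gap: -0.006
gripper_force: 0.0
```

Run:
```python
from h import *
st()
Z=lambda j,z:S*[1,1,0]+ys*j+[0,0,z]
err(Z(.14,.055),Rseat)
b=snapshot("scene")[:,:,::-1];a=snapshot("top")[:,:,::-1];cv2.imwrite("pics/raw_scene8.png",b);cv2.imwrite("pics/raw_top8.png",a)
print([ (n,proj(n,S+[0,0,z])) for n in("scene","top") for z in(.03,.04)])
print(a.mean(2)[194:222,308:334].astype(int))
```

```text
t 35.83 tcp [ 0.571  -0.0156  0.0519] gap -0.006 F [-0.08 -0.05 -0.08] grip 0.0 q [-0.22  0.72  1.7   0.    0.73 -0.15]
err in tool axes mm [ 0.5  0.1 -3.1] rot [-0.001 -0.001 -0.   ]
[('scene', array([208.56167101, 178.67405999])), ('scene', array([208.25895115, 175.75941209])), ('top', array([319.09828708, 207.12634151])), ('top', array([319.72258072, 206.57998614]))]
[[176 175 175 175 175 175 174 174 174 174 173 173 173 175 174 174 174 174
  174 174 174 173 179 178 177 177]
 [174 174 171 169 167 173 174 174 173 174 174 174 173 174 174 174 173 173
  173 172 172 172 172 171 171 171]
 [173 172 163 155 150 171 173 173 173 174 175 176 175 174 174 173 173 173
  172 173 174 166 163 167 171 172]
 [174 159 153 134 127 160 172 174 175 175 158 155 156 150 163 173 174 174
  174 176 151 139 144 156 170 173]
 [171 154 138 116 131 164 176 162 150 145 123 123 124 117 133 143 147 164
  147 151 121 121 129 151 167 171]
 [167 151 123 117 164 180 166 131 112 100  89  92  88  87  91 101 114 132
  103 106 112 122 122 143 158 169]
 [145 128 121 151 180 155 130 109 101 111 163 169 166 167 140 104  95  91
[... 1625 characters left out ...]
12 108  89
   98  98 107 115 146 162 170 173]
 [ 84  72 141 157  86  73  93  83  92  99 101 102 100 100 102  95  94  87
   86  84  95 118 158 170 173 174]
 [129 139 153 179 150  88  71  69  64  70  83  90  90  84  91 137 101  81
   82 103 139 150 167 173 173 174]
 [166 175 176 177 180 149 139 138 118  99  94  93 111 132 139 176 154 128
  139 154 174 176 175 173 174 174]
 [175 175 175 175 175 176 177 179 166 153 151 151 160 176 177 176 176 166
  176 176 175 173 174 173 174 175]
 [177 177 178 176 177 177 177 177 178 178 179 178 177 176 175 175 175 175
  175 173 173 173 173 173 172 173]
 [179 179 180 179 180 179 180 178 179 178 179 178 178 178 178 177 178 177
  177 175 175 176 175 175 174 174]]
```

The ring reads as a concentric dark annulus around the white dome, with rows and columns symmetric, so the stack is level. Now I'll push the plate gently.

>>> apply_moves([
  [-0.015,0,0,0,0,0,1],
  [-0.01,0,0,0,0,0,1],
  [-0.005,0,0,0,0,0,1],
  [-0.004,0,0,0,0,0,1],
  [-0.003,0,0,0,0,0,1],
  [-0.003,0,0,0,0,0,1],
  [-0.004,0,0,0,0,0,1],
  [-0.005,0,0,0,0,0,1],
])

```text
t: 36.92
tcp_pos: [0.5668, -0.0629, 0.0523]
tool_rot: [0.732, 0.681, -0.0, -0.002]
force: [-0.3, 2.7, 1.9]
finger_gap: 0.004
gripper_force: 1.2
```

>>> apply_moves([
  [-0.006,0,0,0,0,0,1],
  [-0.007,0,0,0,0,0,1],
  [-0.008,0,0,0,0,0,1],
  [-0.008,0,0,0,0,0,1],
  [-0.008,0,0,0,0,0,1],
  [-0.008,0,0,0,0,0,1],
  [-0.008,0,0,0,0,0,1],
  [-0.007,0,0,0,0,0,1],
])

```text
t: 37.92
tcp_pos: [0.5622, -0.1237, 0.0521]
tool_rot: [0.733, 0.681, -0.001, -0.002]
force: [-0.2, 2.6, 1.8]
finger_gap: -0.004
gripper_force: 1.2
```

Run:
```python
from h import *
st();s=sense();d=s["tcp_pos"]-S;print("along ys",d@ys,"xs",d@xs)
a=snapshot("top")[:,:,::-1];cv2.imwrite("pics/raw_top9.png",a);g=a.mean(2)
r=g[210,270:400].astype(int);print(r)
# head barrel/bridge centre from first image: cols of the bridge
g0=cv2.imread("pics/raw_top0.png").mean(2);print(g0[236:246:3,340:402].astype(int))
```

```text
t 37.92 tcp [ 0.5622 -0.1237  0.0521] gap -0.004 F [-0.17  2.55  1.79] grip 1.2 q [-0.41  0.72  1.69  0.    0.74 -0.34]
along ys 0.0311254989157645 xs -0.0009512594835566456
[ 84  85  85  84  84  84  84  83  83  82  83  82  83  56  79 101 101  99
  92  83  67  85  96  84  62  48  50  50  53  57  56  59  59  67  80  86
  90  76  59  58  57  57  58  58  58  58  58  59  59  60  59  60  58  58
  56  55  54  51  50  49  50  49  54  57  62  65  65  65  65  65  68  67
  56  50  49  50  49  51  51  52  50  51  50  50  64  72  73  73  74  73
  75  73  74  72  54  61  62  88 110 125 117 100  55  37  41  66  87 135
 151 175 183 181 179 179 179 178 179 178 159 137  85  78  80  82  82  81
  81  81  85 129]
[[ 90  89  86  83  85  69  66 101 102 103 102  98  97 100  85  67  62  62
   61  62  61  61  61  58  58  52  53  61  87 100 100 100 100  98  98  98
   98  97  97  95  97  96  96  96  98  98  77  68  67  67  66  66  66  67
   66  66  66  66  65  89 104 107]
 [104 103 105 105 106  74  70 101 100 100 101  97  84  60  55  55  53  52
   53  53  53  54  53  54  54  52  54  61  87 100  99  98  99  99 100  99
   98  98  97  96  97  97  96  97  97  98  93 105 108 108 105 107  99  99
   98  98  98  97  95 106 106 105]
 [105 104 103 103 109  74  71 102 103 102 103  70  53  52  54  54  53  53
   54  55  53  53  53  52  53  54  52  66  88  99  99  98  98  98 100 100
   98  99  98  98  98  98  99  97  97  97  87 102 105 105 107 107 107 108
  109 107 107 108 108 107 106 107]
 [103 102 100 102 107  81  73 101 101 101 103  70  55  53  54  53  54  53
   54  54  53  54  53  54  54  54  52  61  86  97  98  94  95  95  96  98
   97  97  96  96  96  95  96  96  96  96  90 102 106 105 105 104 105 106
  105 104 103 103 104 105 106 107]]
```

>>> apply_moves([
  [-0.006,0,0,0,0,0,1],
  [-0.006,0,0,0,0,0,1],
  [-0.005,0,0,0,0,0,1],
  [-0.004,0,0,0,0,0,1],
  [-0.003,0,0,0,0,0,1],
])

```text
t: 38.6
tcp_pos: [0.5607, -0.1473, 0.0521]
tool_rot: [0.732, 0.681, -0.0, -0.002]
force: [1.1, 2.4, 0.3]
finger_gap: 0.0
gripper_force: 1.1
```

>>> apply_moves([
  [-0.002,0,0,0,0,0,1],
  [-0.002,0,0,0,0,0,1],
  [-0.002,0,0,0,0,0,1],
])

```text
t: 38.98
tcp_pos: [0.5603, -0.1531, 0.0521]
tool_rot: [0.732, 0.681, -0.0, -0.002]
force: [1.1, 2.1, 0.8]
finger_gap: 0.0
gripper_force: 1.1
```

>>> apply_moves([
  [-0.002,0,0,0,0,0,1],
  [-0.002,0,0,0,0,0,1],
  [-0.002,0,0,0,0,0,1],
  [-0.002,0,0,0,0,0,1],
])

```text
t: 39.48
tcp_pos: [0.5597, -0.1612, 0.0521]
tool_rot: [0.732, 0.681, -0.0, -0.002]
force: [1.1, 2.1, -1.1]
finger_gap: 0.001
gripper_force: 1.1
```

>>> apply_moves([
  [-0.002,0,0,0,0,0,1],
  [-0.002,0,0,0,0,0,1],
])

```text
t: 39.72
tcp_pos: [0.5594, -0.1652, 0.0521]
tool_rot: [0.732, 0.681, -0.0, -0.002]
force: [0.5, 1.2, -0.6]
finger_gap: -0.002
gripper_force: 1.1
```

>>> apply_moves([
  [-0.003,0,0,0,0,0,1],
  [-0.003,0,0,0,0,0,1],
  [-0.002,0,0,0,0,0,1],
  [-0.002,0,0,0,0,0,1],
])

```text
t: 40.22
tcp_pos: [0.5589, -0.1712, 0.0522]
tool_rot: [0.733, 0.68, 0.002, -0.004]
force: [5.6, 17.7, 3.5]
finger_gap: -0.005
gripper_force: 9.2
```

>>> apply_moves([
  [-0.001,0,0,0,0,0,1],
  [-0.001,0,0,0,0,0,1],
  [0,0,0,0,0,0,1],
])

```text
t: 40.6
tcp_pos: [0.5588, -0.1712, 0.0522]
tool_rot: [0.733, 0.68, 0.003, -0.005]
force: [6.5, 20.1, 2.7]
finger_gap: 0.003
gripper_force: 9.9
```

>>> apply_moves([
  [0.004,0,0,0,0,0,1],
  [0.006,0,0,0,0,0,1],
  [0.02,0,0,0,0,0,1],
  [0.03,0,0,0,0,0,1],
  [0.03,0,-0.03,0,0,0,1],
  [0,0,-0.05,0,0,0,1],
  [0.03,0,-0.05,0,0,0,1],
  [0.05,0,-0.02,0,0,0,1],
])

```text
t: 41.6
tcp_pos: [0.5731, -0.0079, 0.2058]
tool_rot: [0.733, 0.68, 0.001, 0.001]
force: [0.1, 0.9, -0.2]
finger_gap: -0.001
gripper_force: 0.0
```

>>> apply_moves([
  [0.06,0.0,0,0,0,0,1],
  [0.06,0,0,0,0,0,1],
  [0.06,0,0,0,0,0,1],
  [0.06,0,0,0,0,0,1],
  [0,0,0,0,0,0,1],
])

```text
t: 42.22
tcp_pos: [0.5878, 0.2363, 0.2026]
tool_rot: [0.73, 0.683, -0.0, -0.002]
force: [-0.2, -0.6, -0.5]
finger_gap: 0.0
gripper_force: 0.0
```

Run:
```python
from h import *
np.set_printoptions(linewidth=250,suppress=True)
st()
a=snapshot("top")[:,:,::-1];b=snapshot("scene")[:,:,::-1];cv2.imwrite("pics/raw_topF.png",a);cv2.imwrite("pics/raw_sceneF.png",b)
g=a.mean(2)
for A,c in blobs(g[190:225,315:350]<85,(315,190),20):
    r=cv2.minAreaRect(c);print("plate?",A,r,cv2.boundingRect(c))
print(g[198:222:3,318:372].astype(int))
# head barrel in scene: black blob near raw (163,150)
gb=cv2.imread("pics/raw_scene0.png").mean(2)
for A,c in blobs(gb[115:165,145:190]<40,(145,115),8): print("barrel",A,cv2.boundingRect(c))
print("pred home plate top (move .117,.13):",[proj("top",S*[1,1,0]+ys*(.085-m)+[0,0,.076]) for m in(.105,.117,.13)])
for A,c in blobs(b.mean(2)[130:215,130:262]<60,(130,130),25): print("scene dark",A,cv2.boundingRect(c))
print("scene pred plate",[proj("scene",S*[1,1,0]+ys*(.085-m)+[0,0,.055]) for m in(.105,.117,.13)])
```

```text
t 42.23 tcp [0.5878 0.2363 0.2026] gap 0.0 F [-0.17 -0.58 -0.52] grip 0.0 q [0.2  0.57 1.44 0.   1.13 0.27]
plate? 82.5 ((330.5, 208.0), (5.0, 18.0), 0.0) (328, 199, 6, 19)
plate? 89.5 ((317.5, 209.5), (21.0, 5.0), 90.0) (315, 199, 6, 22)
plate? 67.5 ((332.0, 192.0), (4.0, 34.0), 90.0) (315, 190, 35, 5)
[[177 182  96 156 167 165 165 163 164 164 165 167 169 141 148 149 164 164 163 163 163 163 162 161 161 161 162 161 161 162 161 162 162 162 162 164 164 164 164 144 137 106  98  98  98  99 101  67  61  86 108  80  54  58]
 [ 77  76  63 162 169 167 165 166 168 157  90  46  44  53  51  48  88 163 168 166 166 166 166 167 165 166 165 166 166 166 165 166 168 172 112  91  84 129 143 120 122 112  98  90  77  69  66  61  63  65  62  45  44  71]
 [ 78  77  67 163 168 166 166 167 173 112  54  44  46  55  52  47 110 167 170 168 168 167 167 168 167 168 166 167 167 166 167 169 147  92  74  81 110 102  88  97 119  90  71  84 103 118  64  58  63  67  53  45  41  63]
 [ 78  76  82 166 170 167 167 169 174 112  53  45  45  55  52  44 127 166 168 168 167 168 167 167 166 167 166 165 166 166 168 151  93  73 
[... 738 characters left out ...]
 [ 78  73 101 167 166 164 163 165 165 168 168 168 169 168 166 165 164 164 165 165 165 165 165 166 165 165 166 165 165 165 165 166 166 170 112 101 131 148 151  99  72  59  66  69  75  72  69  61  60  82 102 113 113 113]]
barrel 15.0 (168, 149, 8, 7)
barrel 106.0 (159, 133, 16, 12)
pred home plate top (move .117,.13): [array([327.31653177, 207.27686214]), array([332.10038555, 207.49754747]), array([337.28440428, 207.73669293])]
scene dark 29.0 (172, 203, 33, 12)
scene dark 44.5 (163, 192, 35, 14)
scene dark 144.5 (193, 171, 12, 22)
scene dark 120.0 (159, 133, 16, 12)
scene pred plate [array([202.72724362, 181.39862612]), array([198.96092049, 180.122856  ]), array([194.91241473, 178.75150189])]
```

Run:
```python
from h import *
a=cv2.imread("pics/raw_topF.png").mean(2);b=cv2.imread("pics/raw_sceneF.png").mean(2)
def big(m,off):
    A,c=max(blobs(m,off,5),key=lambda t:t[0]);(e)=cv2.fitEllipse(cv2.convexHull(c));return A,e
t=big(a[185:220,365:402]>125,(365,185));s=big(b[120:136,150:180]>125,(150,120));print(t,s)
Ps=[calibration(n)["camera_matrix"]@np.c_[calibration(n)["R"],calibration(n)["t"]] for n in("top","scene")]
X=cv2.triangulatePoints(Ps[0],Ps[1],np.array(t[1][0],float).reshape(2,1),np.array(s[1][0],float).reshape(2,1));X=(X[:3]/X[3]).ravel();d=X-S
print("eyepiece top",X,"along ys",d@ys,"xs",d@xs)
for m in(.105,.117,.13):
  H=S*[1,1,0]-ys*m+[0,0,.122];print(m,"barrel bottom edges scene",[proj("scene",H+.02*np.array([np.cos(k),np.sin(k),0])).round(1).tolist() for k in np.arange(0,6.3,.785)])
sub=b[140:162,160:184].astype(int);print(sub)
# bridge side edges (top z .204), away from the barrel
g=cv2.imread("pics/raw_top0.png").mean(2)
for v in(170,176,240,244):print(v,cross(g[v,362:392],362,80), [round(float((ray('top',u,v,.204)-S)@ys),4) for u in cross(g[v,362:392],362,80)])
```

```text
Traceback (most recent call last):
cv2.error: OpenCV(4.12.0) /io/opencv/modules/imgproc/src/shapedescr.cpp:361: error: (-201:Incorrect size of input array) There should be at least 5 points to fit the ellipse in function 'fitEllipseNoDirect'
```

Run:
```python
from h import *
np.set_printoptions(linewidth=250,suppress=True,precision=4)
a=cv2.imread("pics/raw_topF.png").mean(2);b=cv2.imread("pics/raw_sceneF.png").mean(2)
def big(m,off):
    A,c=max(blobs(m,off,1),key=lambda t:t[0]);h=cv2.moments(cv2.convexHull(c));return A,(h['m10']/h['m00'],h['m01']/h['m00']),cv2.boundingRect(c)
t=big(a[185:220,365:402]>140,(365,185));s=big(b[116:137,150:180]>125,(150,116));print(t,s)
Ps=[calibration(n)["camera_matrix"]@np.c_[calibration(n)["R"],calibration(n)["t"]] for n in("top","scene")]
X=cv2.triangulatePoints(Ps[0],Ps[1],np.array(t[1]).reshape(2,1),np.array(s[1]).reshape(2,1));X=(X[:3]/X[3]).ravel();d=X-S
print("eyepiece top",X,"along ys",d@ys,"xs",d@xs)
for m in(.105,.117,.13):
  H=S*[1,1,0]-ys*m+[0,0,.122];print(m,"barrel edge max u",max(proj("scene",H+.02*np.array([np.cos(k),np.sin(k),0]))[0] for k in np.arange(0,6.3,.1)),"max v",max(proj("scene",H+.02*np.array([np.cos(k),np.sin(k),0]))[1] for k in np.arange(0,6.3,.1)))
print(b[144:160,162:182].astype(int))
g=cv2.imread("pics/raw_top0.png").mean(2)
for v in(170,176,240,244):
    c=cross(g[v,362:392],362,80);print(v,c,[round(float((ray('top',u,v,.204)-S)@ys),4) for u in c])
```

```text
(316.0, (382.8111111111111, 200.97272727272727), (372, 191, 23, 21)) (456.0, (164.5, 126.0), (150, 116, 30, 21))
eyepiece top [ 0.5532 -0.2724  0.2027] along ys -0.11784942322963658 xs 0.0009809743009797636
0.105 barrel edge max u 180.88423806145582 max v 157.47663014261911
0.117 barrel edge max u 177.15209669371797 max v 156.25610166658902
0.13 barrel edge max u 173.14073710361174 max v 154.9444233642322
[[ 45  44  42  38  39  39  44  76  81  84  77  80  76  72  67  68  69  70  71  72]
 [ 90  76  91  91  90  91  91 125 119 106  82  75  74  66  66  67  76 101  79  73]
 [127  96 127 130 128 129 127 118 100  80  74  74  72  65  69  76 111 139 101  75]
 [129 131 130 130 129 126 117  96  76  73  74  74  71  67  78 109 138 141 111  78]
 [130 129 132 130 125 113  94  74  73  73  71  70  68  63  96 137 141 141 111  75]
 [129 130 129 124 112  76  74  70  67  70  68  68  64  34  77 137 141 139 127  80]
 [129 129 122 112  89  74  71  67  64  68  67  60  35  14  71 136 141 140 138  84]
 [128 121 110  85  76  73  71  67  68  68  59  24  18  16  45 135 140 141 137  88]
 [116 105  83  75  75  73  69  67  64  59  28  16   7  13  66 135 140 139 139 101]
 [ 80  77  74  69  73  69  65  66  46  15   9  13  16  23 114 137 138 141 141 111]
 [ 78  75  71  71  70  69  62  48  24  18  18  15  37  79 136 139 140 140 141 107]
 [ 74  70  68  70  68  61  40  19  15  22  39  73  99 136 142 143 140 138 140 108]
 [ 72  66  69  68  71  60  51  36  49  76  98 138 141 140 140 141 140 137 139 126]
 [ 72  65  66  77  92  98  91  69  90 113 140 143 142 141 141 143 141 140 140 139]
 [ 68  65  73 114 117 116  85  66  62  66 128 135 131 130 135 139 141 142 143 140]
 [ 63  82 104 139 114 111  89  68  66  67  82  81  80  80 110 130 130 130 141 140]]
170 [367.1628] [-0.0839]
176 [367.1628] [-0.0838]
240 [367.6] [-0.0841]
244 [367.5714] [-0.084]
```

The eyepiece triangulates to 118 mm along the rails. The carriage travelled about 117 mm and stalled hard at 20 N, so it's home under the head. The arm is clear, so I'm handing in.

```bash
python3 -c "
from station import *
print(sign_off())"
```

```text
the job is handed in; nothing more can be done
None
```

I built the stack in the cradle (spacer, then lens dome up, then ring teeth up) and pushed the carriage to its stop under the viewing head. I handed the job in at about 42 s with the arm clear, and checked the ring and the final position only from image numbers, because I had no picture views left.

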